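# Fetch the sanding-belt carton from behind the spray cans

## Robot

A 7-joint arm with a two-finger parallel gripper is mounted at the origin on a cart in front of the work surface, level with it; the furniture and walls round the work are solid. World frame = base frame: x ahead of the robot, y to its left, z up, the work surface at z = 0. Lengths are in mm, angles in rad, forces in N, time in s.
With the tool pointing down it reaches from about 425 to 825 mm from the base axis. Payload 3.6 kg.
Tool frame: the origin (TCP) lies on the centre line of the jaws, within the pads' length; the fingertips stand 25 mm ahead of it and the grasp point (between the pads) lies 6 mm ahead of it; z points along the fingers, y is the line along which they close (so a half turn about z gives the same grasp; the last joint's range is limited). The gripper opens to 85 mm and grips with 20 to 120 N. Pads are 22 mm wide; open, the fingers measure 114 mm over their backs; the gripper's body (76 mm by 85 mm) begins 54 mm behind the grasp point. The pads swing forward as they close: fully open they stand 13 mm farther back than shut.
Start: joints at [1.24, 0.615, -0.013, 1.423, 0.008, 1.103, -0.04], TCP at [195.078, -620.005, 219.397] pointing down, gripper open.
Joint ranges: [-3.12, 3.12], [-0.3, 2.06], [-1.34, 1.32], [0.26, 2.42], [-1.36, 4.5], [0.01, 1.98], [-2.84, 2.84]. Speed limits (rad/s): [2.79, 2.79, 3.14, 3.14, 3.14, 3.14, 3.14].

## Interface

Orientations are given as a 3x3 rotation matrix whose columns are the frame's x, y, z axes.
In Python, from rig import sensors, eyes, ticket gives the robot as it stands.
- The arm moves only by the tool play_rows, never from a script. Its arguments are lists of equal length, an entry for each row: "delta_pos": the shift along the tool's x, y, z scaled (see below), a list of three; "angular": the turn, a rotation vector about the tool's x, y, z scaled (see below), a list of three. In form: {"delta_pos": [[tx, ty, tz], ...], "angular": [[rx, ry, rz], ...]}. A call has 1 to 10 rows; each row is the pose to reach, as a shift and turn from the pose commanded when the call began, along the tool's axes at that moment, turning the shorter way round; what a row does not reach only later rows make up. The controller multiplies each number of a shift by 150 mm and each number of a turn by 180 degrees. A row lasts 1/10 s, in which the tool goes at most 50 mm and 8.59 degrees, less where a joint would pass 70% of its speed; a pose out of reach is approached as far as the arm can. A call with a number of a shift or a turn outside -1 to 1 is refused whole. A call with a gripper value outside its range is refused whole. "fingers" is the closure, from -1 (fully open) to 1 (shut), set as the call begins (left out, the last holds). The fingers move at their own pace and stop on an object; "newtons" is the grip in N (left out, the last holds). Time passes only in rows, so rows that repeat a pose let the fingers close. It gives the time, the measured TCP pose, the force, the opening and the grip force at its end, in the units of the state.
- sensors.state(): the state, without advancing time (a new reading comes with each control period).
- eyes.get_image(name): name is "scene" or "top" or "wrist"; returns (picture, depth): 400x640x3 uint8, blue, green, red; 400x640 float32, mm along the optical axis (not along the pixel's ray), 0 where there is no reading.
- eyes.get_calibration(name): a dict with "vfov" (degrees; the focal length in pixels is half the picture's height over the tangent of half this angle, whatever the lens; pixels are square), "cx", "cy" (the principal point, pixels), "world_from_camera" (4x4, takes a point from camera to world coordinates); the wrist camera has in their place "tool_from_camera" (4x4, takes a point from camera to tool coordinates, whose origin is the TCP and whose axes are the flange's). Camera axes: x right, y up, looking along -z (the intrinsics and any distortion apply to the point x, -y, -z); pixel columns grow to the right and rows downward; lengths in mm; the calibration is good to about 2 mm. The wrist camera is an equidistant fisheye: a pixel r from the principal point sees the ray r / f radians off the axis. A picture is of the moment at which its call begins: read the wrist's pose just before it. get_calibration takes no time and is no camera call.
- ticket.finish_job(): hands the job in; it is judged then, once.
The state is a dict: "t": time; "joint_pos": joint angles; "joint_velocities": joint speeds; "tau": joint torques, N m; "eef_pos": TCP position; "orientation": TCP orientation; "wrist_force": force on the tool from outside, world axes, zero at the start; "torque": the same for the moment, N m; "grip_width": finger opening in mm; "gripper_force": force on a finger pad.
Only numpy, scipy, OpenCV 4.12 (cv2) and the standard library are available. Lean on these libraries where they do the work, as an engineer would, in place of code of your own. Each camera call takes 0.05 s, during which the arm holds its last target. There are 200 camera calls.

## Task

The sander needs new belts: their brown carton lies at the back of the wooden rack, behind the yellow spray can and the grey one. First stand both cans upright on the plywood board at the side, without shifting the carton; then take the carton out and lay it flat and squarely on the middle of the black rubber mat. Last, put the cans back in the rack, each upright on the very spot where it stood at the start; never tip anything over on the way, and leave the tape measure, the roll of tape and the spring clamp alone.

Things in the scene. Friction and masses are not known exactly. Their poses are not given: they have to be found in the camera images.
- spray_glue: Yellow round spray can with a white cap, 208 mm tall, 0.38 kg, loose. Its body is 65 mm across up to about 170 mm, above that the cap (fixed on) is 54 mm across. Origin: centre of the foot; z up along the can. Starts upright on one of the two round black spots of the rack (either one).
- primer_can: Grey round spray can without cap, with a small red spray head, 170 mm tall, 0.27 kg, loose. Its body is 65 mm across up to 130 mm, then narrows; the head (above 150 mm) is 12 mm across. Origin: centre of the foot; z up along the can. Starts upright on the other round black spot of the rack.
- belt_box: Closed brown cardboard carton of sanding belts, 65 mm (its x) by 100 mm (its y) by 45 mm high, 0.12 kg, loose. Origin: centre of the underside; z up. Starts flat on the rectangular black spot at the back of the rack, about 15 mm behind the cans.
- rack: Fixed low wooden rack, open to its front (-x). Origin: between the side walls, on the table; z up. Floor top at z 12 mm, x -95 to 115, y -118 to 118; walls 12 mm thick at both sides and back, tops at z 42, inner faces y -106 and 106, x 103. Flush black spots: two round, 74 mm across, centred x -50, y 50 and x -50, y -50; one 70 by 106 mm at x 30, y 0.
- side_board: Fixed bare plywood board lying flat on the table to the left or the right of the rack, 200 mm (its x) by 120 mm (its y), 12 mm thick. Origin: centre of the underside; top 12 mm above it. The cans wait here, wholly on the board.
- belt_mat: Fixed flat black rubber mat on the other side of the rack, 95 mm (its x) by 130 mm (its y), 4 mm thick. Origin: centre of the underside; top 4 mm above it. The carton goes here, its long sides along the mat's long sides (either way round).
- tape_measure: Bystander, to be left alone: yellow and black tape measure lying flat, 68 by 85 by 34 mm, loose. Origin: centre of the underside.
- masking_tape: Bystander, to be left alone: roll of masking tape lying flat, 105 mm across, 24 mm high, loose. Origin: centre of the underside.
- spring_clamp: Bystander, to be left alone: black plastic spring clamp with orange tips lying flat, 66 by 122 by 22 mm, loose. Origin: centre of the underside.
Mind the look-alikes: they are no part of the job. Several things have the shape of the primer_can; the one meant has the colours described above.

How it is judged:
By the outcome, as a careful person would: the job done as asked, in the order asked, and still so for the second after the job is handed in, with the robot touching nothing.
It also fails if it takes over 120 s, if anything falls off the work surface, if the arm or the gripper's body presses on something with over 40 N, if the wrist force passes 120 N, or if a joint passes its speed limit or range.

## Working session

There is one attempt and no reset: what is moved stays moved. The work goes in short steps, Python scripts to look and compute and a tool call to move; the robot and the scene stay as the last step left them, time stands still between calls to the robot, and variables do not carry over. Pictures are saved under pics/ and viewed, at most 14 in all, crops included, and the job is handed in when it is done.

Besides the shell and the picture viewer there is one more tool, called as name(argument=value, ...) on one line, values as JSON. play_rows: Moves the arm, as the interface text tells. Shifts and turns lie within -1 to 1; 1 stands for 150 mm of shift or 180 degrees of turn. Its arguments: {"type":"object","properties":{"delta_pos":{"type":"array"},"angular":{"type":"array"},"fingers":{"type":"number"},"newtons":{"type":"number"}},"required":["delta_pos","angular"]}

```bash
ls; mkdir -p pics; cat > h.py <<'E'
import numpy as np, cv2
from rig import sensors, eyes, ticket
np.set_printoptions(precision=3,suppress=True)
def grab(n,save=None):
    im,d=eyes.get_image(n)
    if save: cv2.imwrite('pics/'+save,im)
    return im,d
def pts(n,d):
    "world point per pixel from depth (scene/top)"
    c=eyes.get_calibration(n);f=200/np.tan(np.radians(c['vfov']/2))
    v,u=np.mgrid[0:400,0:640]
    P=np.stack([(u-c['cx'])/f*d,-(v-c['cy'])/f*d,-d],-1)
    T=np.array(c['world_from_camera']);return P@T[:3,:3].T+T[:3,3]
E
python3 - <<'E'
from h import *
s=sensors.state();print(s)
for n in('scene','top'):
    im,d=grab(n,n+'0.png');np.savez('pics/'+n+'0.npz',im=im,d=d);print(eyes.get_calibration(n))
print(eyes.get_calibration('wrist'))
E
```

```text
pics
{'t': 0.0, 'joint_pos': array([ 1.24 ,  0.616, -0.013,  1.425,  0.008,  1.103, -0.04 ]), 'joint_velocities': array([-0.   , -0.   , -0.001, -0.001, -0.001, -0.   ,  0.001]), 'tau': array([  0.   , -46.922,   0.259, -17.103,   0.01 ,   0.01 ,  -0.   ]), 'eef_pos': array([ 194.81 , -619.256,  218.199]), 'orientation': array([[ 0.954,  0.3  , -0.001],
       [ 0.3  , -0.954,  0.003],
       [-0.   , -0.003, -1.   ]]), 'wrist_force': array([-0.03 ,  0.137,  0.095]), 'torque': array([ 0.038, -0.014, -0.054]), 'gripper_force': 0.0, 'grip_width': 85.34135300564502}
{'vfov': 49.11809060930071, 'cx': 313.5179106013801, 'cy': 194.40485563173667, 'world_from_camera': array([[ -0.895,   0.244,  -0.373, 203.059],
       [ -0.446,  -0.493,   0.747, 736.979],
       [ -0.001,   0.835,   0.55 , 620.721],
       [  0.   ,   0.   ,   0.   ,   1.   ]])}
{'vfov': 48.39828269559289, 'cx': 316.76285290812865, 'cy': 203.15501792087687, 'world_from_camera': array([[  -0.013,    0.995,   -0.102,  447.498],
       [  -1.   ,   -0.014,   -0.002,  -46.914],
       [  -0.003,    0.102,    0.995, 1385.581],
       [   0.   ,    0.   ,    0.   ,    1.   ]])}
{'vfov': 65.70646984690485, 'cx': 315.5170453915411, 'cy': 205.3805847591953, 'tool_from_camera': array([[   0.   ,    0.954,    0.299,   75.549],
       [   1.   ,   -0.   ,   -0.   ,    1.066],
       [  -0.   ,    0.299,   -0.954, -152.696],
       [   0.   ,    0.   ,    0.   ,    1.   ]])}
```

View pics/top0.png

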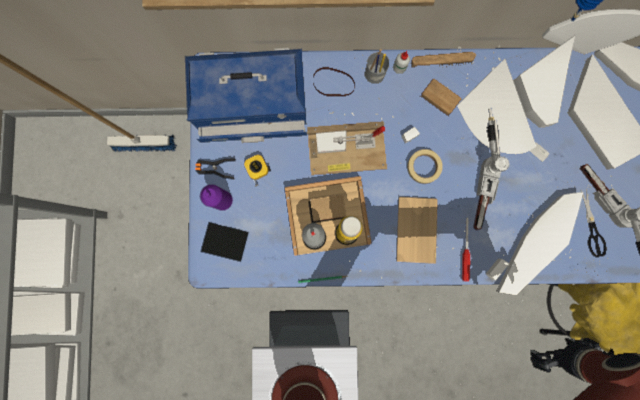

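View pics/scene0.png

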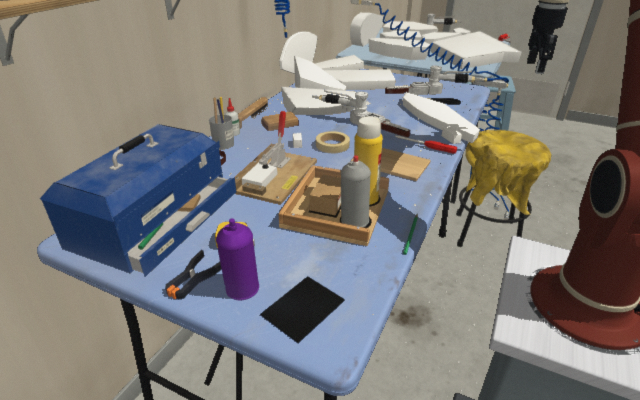

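Candidates: the grey can at top (313,235) is the primer. The purple can at (215,197) has the same shape and is a look-alike. The yellow can with the white cap is at (349,230), and the carton is behind them at about (325,208). The board is on the right (417,229) and the mat on the left (224,241). The bystanders are the tape measure (257,166), masking tape (425,165) and clamp (215,167).

```bash
python3 - <<'E'
from h import *
z=np.load('pics/top0.npz');im,d=z['im'],z['d'];P=pts('top',d)
hsv=cv2.cvtColor(im,cv2.COLOR_BGR2HSV)
def reg(c,r,w,h):
    m=np.zeros((400,640),bool);m[r:r+h,c:c+w]=1;return m
def rect(m,name):
    q=P[m];r=cv2.minAreaRect(q[:,:2].astype(np.float32));b=cv2.boxPoints(r)
    print(name,len(q),'c',np.array(r[0]),'size',np.array(r[1]),'ang',r[2],'zmed',np.median(q[:,2]),'mean',q.mean(0))
Z=P[...,2]
print('table z',np.median(Z[reg(150+50,260,60,15)]))
rect(reg(190,210,75,60)&(hsv[...,2]<60)&(Z>-15)&(Z<20),'mat')
rect(reg(385,185,65,85)&(hsv[...,0]<30)&(hsv[...,1]>50)&(Z>5)&(Z<25),'board')
R=reg(275,165,105,100)
rect(R&(Z>34)&(Z<48)&(hsv[...,0]<30),'walls')
rect(R&(Z>50)&(Z<64),'carton')
for lo,hi,nm in((200,215,'cap'),(120,137,'shoulder')):
    m=R&(Z>lo)&(Z<hi);
    for side,mm in(('L',reg(0,0,331,400)),('R',reg(331,0,309,400))):
        q=P[m&mm]
        if len(q)>5:
            c,r=cv2.minEnclosingCircle(q[:,:2].astype(np.float32));print(nm,side,len(q),q.mean(0),c,r)
m=R&reg(0,0,331,400)&(Z>138);print('primer head',P[m].mean(0),P[m][:,2].max())
crop=np.hstack([cv2.resize(im[170:260,280:370],(400,400),interpolation=2),cv2.resize(np.load('pics/scene0.npz')['im'][105:245,270:410],(400,400),interpolation=2)])
cv2.imwrite('pics/crop.png',crop)
E
```

```text
table z 1.0629109760017172
mat 1196 c [473.98  242.724] size [126.524  91.32 ] ang 75.59441375732422 zmed 4.930753724115789 mean [473.698 242.528   5.002]
board 2481 c [ 502.676 -351.74 ] size [120.645 200.139] ang 87.109375 zmed 13.407997835035758 mean [ 500.972 -351.17    13.4  ]
walls 810 c [548.02  -75.762] size [209.459 235.524] ang 7.76846170425415 zmed 42.699472707159316 mean [577.481 -75.351  42.456]
carton 720 c [553.005 -73.707] size [190.931 229.62 ] ang 6.570742607116699 zmed 58.34468581615454 mean [569.288 -76.619  58.26 ]
cap R 27 [ 494.47  -127.573  209.34 ] (504.20526123046875, -133.41455078125) 26.112667083740234
shoulder R 9 [ 473.784 -125.811  126.002] (480.48858642578125, -124.82952880859375) 23.38507080078125
primer head [484.738 -33.288 211.744] 1385.5812819311668
```

View pics/crop.png

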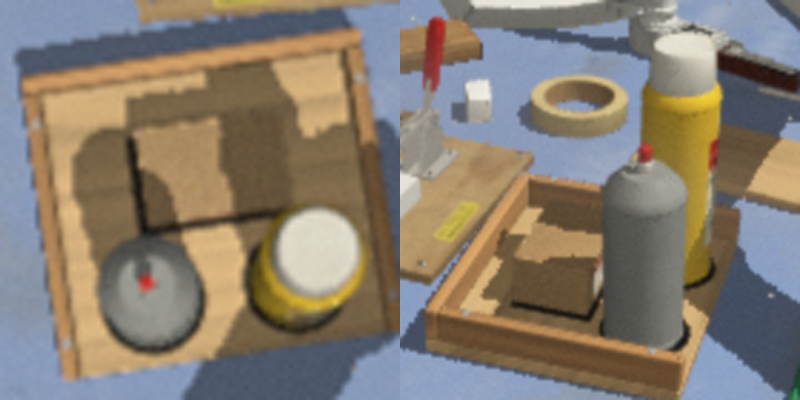

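The crop confirms it: grey can with the red head on the left spot, yellow with the white cap on the right, carton behind them. First I turn the jaw line along the rack's x (about 7.8°) and rise, then head for a point above the yellow can.

```bash
cat >> h.py <<'E'
def Rt(deg):
    a=np.radians(deg);y=np.array([np.cos(a),np.sin(a),0]);z=np.array([0,0,-1.]);return np.stack([np.cross(y,z),y,z],1)
def go(*targets):
    "each target (x,y,z,yaw of tool y in deg): print shift/turn in move units, one call after another"
    from scipy.spatial.transform import Rotation as Ro
    s=sensors.state();p,R=s['eef_pos'],s['orientation']
    for t in targets:
        q=np.array(t[:3],float);Q=Rt(t[3])
        print(t,'pos',R.T@(q-p)/150,'ang',Ro.from_matrix(R.T@Q).as_rotvec()/np.pi);p,R=q,Q
def wpts(px,zw):
    "wrist pixels -> world points on the plane z=zw (state read now)"
    s=sensors.state();return wray(px,zw,s['eef_pos'],s['orientation'])
def wray(px,zw,p,R):
    c=eyes.get_calibration('wrist');f=200/np.tan(np.radians(c['vfov']/2));T=np.array(c['tool_from_camera'])
    e=(np.atleast_2d(px)-[c['cx'],c['cy']])/f;r=np.linalg.norm(e,axis=1,keepdims=True)+1e-9
    D=np.hstack([e[:,:1]/r*np.sin(r),-e[:,1:]/r*np.sin(r),-np.cos(r)])
    D=D@T[:3,:3].T@R.T;O=R@T[:3,3]+p
    return O+D*((zw-O[2])/D[:,2])[:,None]
E
python3 - <<'E'
from h import *
go((195,-619,290,7.8),(295,-457,290,7.8),(395,-295,290,7.8),(495,-133,290,7.8))
E
```

```text
(195, -619, 290, 7.8) pos [ 0.001 -0.003 -0.478] ang [-0.001 -0.001 -0.446]
(295, -457, 290, 7.8) pos [0.98  0.807 0.   ] ang [0. 0. 0.]
(395, -295, 290, 7.8) pos [0.98  0.807 0.   ] ang [0. 0. 0.]
(495, -133, 290, 7.8) pos [0.98  0.807 0.   ] ang [0. 0. 0.]
```

play_rows(delta_pos=[[0,0,-0.478],[0,0,-0.478],[0,0,-0.478],[0,0,-0.478],[0,0,-0.478],[0,0,-0.478],[0,0,-0.478],[0,0,-0.478],[0,0,-0.478],[0,0,-0.478]], angular=[[-0.001,-0.001,-0.446],[-0.001,-0.001,-0.446],[-0.001,-0.001,-0.446],[-0.001,-0.001,-0.446],[-0.001,-0.001,-0.446],[-0.001,-0.001,-0.446],[-0.001,-0.001,-0.446],[-0.001,-0.001,-0.446],[-0.001,-0.001,-0.446],[-0.001,-0.001,-0.446]], fingers=-1)

```text
t: 1.1
eef_pos: [194.7, -619.7, 290.3]
orientation: [[-0.138, 0.99, 0.0], [0.99, 0.138, -0.002], [-0.002, 0.0, -1.0]]
wrist_force: [0.4, -0.3, -0.5]
grip_width: 85.2
gripper_force: 0.0
```

play_rows(delta_pos=[[0.98,0.807,0],[0.98,0.807,0],[0.98,0.807,0],[0.98,0.807,0],[0.98,0.807,0]], angular=[[0,0,0],[0,0,0],[0,0,0],[0,0,0],[0,0,0]])

```text
t: 1.6
eef_pos: [300.3, -451.3, 291.1]
orientation: [[-0.147, 0.989, 0.004], [0.989, 0.147, -0.0], [-0.001, 0.003, -1.0]]
wrist_force: [0.2, 0.1, 0.3]
grip_width: 85.5
gripper_force: 0.0
```

play_rows(delta_pos=[[0.98,0.807,0],[0.98,0.807,0],[0.98,0.807,0],[0.98,0.807,0],[0.98,0.807,0]], angular=[[0,0,0],[0,0,0],[0,0,0],[0,0,0],[0,0,0]])

```text
t: 2.1
eef_pos: [398.9, -289.8, 290.4]
orientation: [[-0.147, 0.989, 0.003], [0.989, 0.147, -0.001], [-0.001, 0.003, -1.0]]
wrist_force: [-0.1, 0.1, -0.1]
grip_width: 85.7
gripper_force: 0.0
```

play_rows(delta_pos=[[0.98,0.807,0],[0.98,0.807,0],[0.98,0.807,0],[0.98,0.807,0],[0.98,0.807,0],[0.98,0.807,0],[0.98,0.807,0]], angular=[[0,0,0],[0,0,0],[0,0,0],[0,0,0],[0,0,0],[0,0,0],[0,0,0]])

```text
t: 2.8
eef_pos: [494.6, -136.6, 288.9]
orientation: [[-0.131, 0.991, -0.001], [0.991, 0.131, -0.005], [-0.005, -0.001, -1.0]]
wrist_force: [-0.2, 0.5, 0.4]
grip_width: 85.8
gripper_force: 0.0
```

```bash
python3 - <<'E'
from h import *
s=sensors.state();print(s['t'],s['eef_pos'],s['joint_pos'],s['orientation'])
im,d=grab('wrist','w1.png');np.savez('pics/w1.npz',im=im,d=d,p=s['eef_pos'],R=s['orientation'])
E
```

```text
2.8 [ 494.605 -136.643  288.914] [ 0.59   0.372 -0.52   1.695  0.207  1.128  0.141] [[-0.131  0.991 -0.001]
 [ 0.991  0.131 -0.005]
 [-0.005 -0.001 -1.   ]]
```

View pics/w1.png

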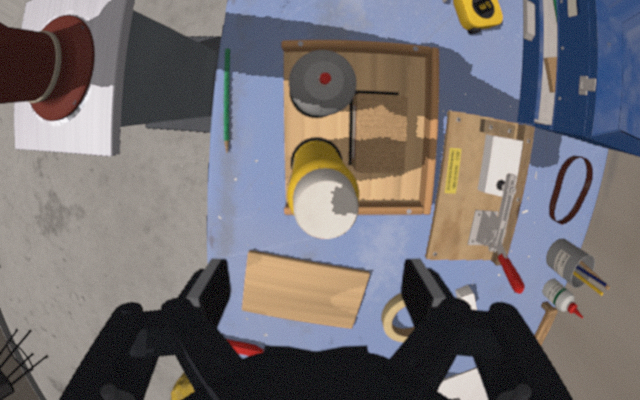

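The wrist view shows the white cap at (326,203), the primer's red head at (325,78) and the rack's wall corners at (283,42), (439,45), (433,212), (287,212). I convert these to world positions.

```bash
cat > m.py <<'E'
from h import *
z=np.load('pics/w1.npz');im,p,R=z['im'],z['p'],z['R'];hsv=cv2.cvtColor(im,cv2.COLOR_BGR2HSV)
def big(m,box):
    k=np.zeros(m.shape,np.uint8);a,b,c,e=box;k[b:e,a:c]=m[b:e,a:c]
    cs,_=cv2.findContours(k*255,cv2.RETR_EXTERNAL,cv2.CHAIN_APPROX_NONE);return max(cs,key=cv2.contourArea)[:,0]
c=big((hsv[...,1]<60)&(hsv[...,2]>110),(285,160,370,245))
w=wray(c,220,p,R);print('cap',cv2.minEnclosingCircle(w[:,:2].astype(np.float32)))
c=big(((hsv[...,0]<8)|(hsv[...,0]>172))&(hsv[...,1]>120),(310,65,340,92))
print('head px',c.mean(0),wray(c,182,p,R).mean(0))
c=big((hsv[...,1]<40)&(hsv[...,2]>60),(285,48,360,118))
print('grey px',cv2.minEnclosingCircle(c.astype(np.float32)),cv2.minEnclosingCircle(wray(c,142,p,R)[:,:2].astype(np.float32)))
k=wray([[283,42],[439,45],[433,212],[287,212]],42,p,R);print(k)
print('rack',np.degrees(np.arctan2(*(k[1]-k[0])[1::-1])),np.degrees(np.arctan2(*(k[2]-k[3])[1::-1])))
v=wray([[355,164],[351,93],[397,93]],12,p,R);print('carton spot',v)
b=wray([[249,250],[370,270],[353,327],[243,309]],12,p,R);print('board',b,b.mean(0))
E
python3 m.py
```

```text
cap ((498.7159423828125, -139.5986785888672), 36.58872604370117)
head px [324.806  78.032] [487.921 -34.018 182.   ]
grey px ((321.9239501953125, 83.46763610839844), 33.71503448486328) ((485.9214782714844, -34.65702438354492), 32.56920623779297)
[[ 430.98    21.972   42.   ]
 [ 633.361   55.509   42.   ]
 [ 668.175 -175.229   42.   ]
 [ 462.907 -202.173   42.   ]]
rack 9.409012564269567 7.477955848601605
carton spot [[ 548.594 -129.019   12.   ]
 [ 528.265  -31.336   12.   ]
 [ 592.005  -19.928   12.   ]]
board [[ 408.109 -283.312   12.   ]
 [ 602.12  -293.086   12.   ]
 [ 597.306 -413.079   12.   ]
 [ 401.384 -401.104   12.   ]] [ 502.23  -347.645   12.   ]
```

play_rows(delta_pos=[[0.02,0,0],[0.02,0,0],[0.02,0,0]], angular=[[0,0,0],[0,0,0],[0,0,0]])

```text
t: 3.15
eef_pos: [494.8, -131.6, 289.5]
orientation: [[-0.134, 0.991, 0.001], [0.991, 0.134, -0.004], [-0.004, 0.0, -1.0]]
wrist_force: [-0.6, -0.0, -0.4]
grip_width: 85.0
gripper_force: 0.0
```

```bash
python3 - <<'E'
from h import *
s=sensors.state();p,R=s['eef_pos'],s['orientation'];print(p,s['joint_velocities'].max())
im,d=grab('wrist');np.savez('pics/w2.npz',im=im,d=d,p=p,R=R)
g=cv2.medianBlur(cv2.cvtColor(im,cv2.COLOR_BGR2HSV)[...,1],3)
c=cv2.HoughCircles(g[140:260,270:380],cv2.HOUGH_GRADIENT_ALT,1,20,param1=150,param2=.6,minRadius=25,maxRadius=45)
print(c)
o=im.copy()
for x,y,r in (c[0] if c is not None else []):
    x+=270;y+=140;t=np.linspace(0,6.28,60);q=np.c_[x+r*np.cos(t),y+r*np.sin(t)]
    w=wray(q,220,p,R);print('cap?',x,y,r,w[:,:2].mean(0),np.ptp(w[:,:2],0)/2);cv2.circle(o,(round(x),round(y)),round(r),(0,255,0),1)
g2=cv2.medianBlur(cv2.cvtColor(im,cv2.COLOR_BGR2HSV)[...,1],3)
c=cv2.HoughCircles(g2[30:140,270:380],cv2.HOUGH_GRADIENT_ALT,1,20,param1=150,param2=.5,minRadius=25,maxRadius=45)
for x,y,r in (c[0] if c is not None else []):
    x+=270;y+=30;t=np.linspace(0,6.28,60);q=np.c_[x+r*np.cos(t),y+r*np.sin(t)]
    w=wray(q,142,p,R);print('grey?',x,y,r,w[:,:2].mean(0),np.ptp(w[:,:2],0)/2);cv2.circle(o,(round(x),round(y)),round(r),(0,0,255),1)
cv2.imwrite('pics/w2c.png',cv2.resize(o[20:260,260:460],(500,600),interpolation=2))
E
```

```text
[ 494.836 -131.621  289.531] 0.002181199074090946
[[[51.    64.    38.65 ]
  [51.    64.    30.454]]]
cap? 321.0 204.0 38.650436 [ 498.146 -125.406] [29.219 30.54 ]
cap? 321.0 204.0 30.453543 [ 497.999 -125.2  ] [22.971 24.001]
grey? 321.0 87.0 33.347305 [486.745 -33.299] [31.711 32.587]
```

View pics/w2c.png

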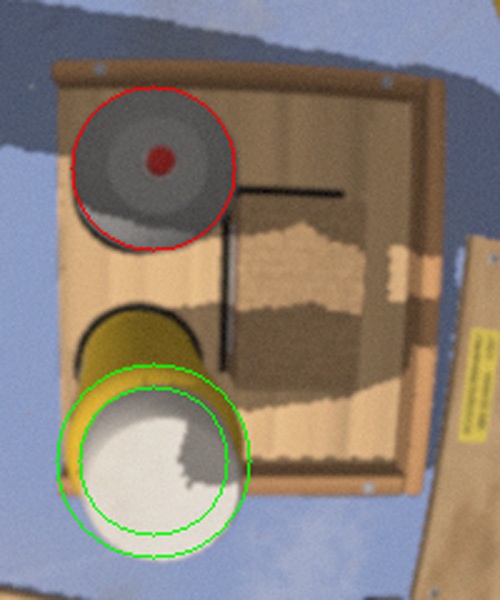

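The crop shows the cap's edges at crop x 82–244 and bottom y 562, so its centre is about (325.2,212.4) px. The red head is at (324,84.4). The Hough circle on the cap was off, so I use these edges.

```bash
python3 - <<'E'
from h import *
z=np.load('pics/w2.npz');p,R=z['p'],z['R']
f=lambda cx,cy,zz:wray([[260+cx/2.5,20+cy/2.5]],zz,p,R)[0,:2]
print('cap c',f(163,481,220),'edges',f(82,481,220),f(244,481,220),'bottom',f(163,562,220))
print('head',f(160,161,182))
print('yellow foot L,R at y360',f(83,360,12),f(203,360,12),'ring',f(76,360,12),f(207,360,12))
print('grey sil L,R',f(72,168,142),f(237,168,142),'top',f(155,86,142))
print('ring below primer',f(150,253,12))
go((497,-134,240,7.8),(497,-134,178,7.8))
E
```

```text
cap c [ 501.64  -131.068] edges [ 477.295 -134.379] [ 526.148 -127.776] bottom [ 505.559 -157.793]
head [488.13  -34.274]
yellow foot L,R at y360 [ 463.03  -135.606] [ 529.989 -126.494] ring [ 459.105 -136.11 ] [ 532.23  -126.172]
grey sil L,R [455.939 -37.756] [518.12  -29.007] top [482.861  -1.761]
ring below primer [492.187 -71.035]
(497, -134, 240, 7.8) pos [-0.017  0.012  0.33 ] ang [ 0.     0.001 -0.001]
(497, -134, 178, 7.8) pos [0.    0.    0.413] ang [0. 0. 0.]
```

```bash
python3 - <<'E'
from h import *
z=np.load('pics/top0.npz');P=pts('top',z['d']);Z=P[...,2]
R0=np.zeros(Z.shape,bool);R0[165:265,275:380]=1
def rep(Q,m,n,lo,hi):
    q=Q[m&(Q[...,2]>lo)&(Q[...,2]<hi)]
    if len(q)>3: print(n,lo,hi,len(q),'mean',q.mean(0),'mid',(q[:,:2].max(0)+q[:,:2].min(0))/2,'half',np.ptp(q[:,:2],axis=0)/2)
z2=np.load('pics/w2.npz');d=z2['d'];c=eyes.get_calibration('wrist');f=200/np.tan(np.radians(c['vfov']/2));T=np.array(c['tool_from_camera'])
v,u=np.mgrid[0:400,0:640];e=np.stack([u-c['cx'],v-c['cy']],-1)/f;r=np.linalg.norm(e,axis=-1,keepdims=True)+1e-9
Pc=np.concatenate([e[...,:1]/r*np.tan(r),-e[...,1:]/r*np.tan(r),-np.ones_like(r)],-1)*d[...,None]
W=(Pc@T[:3,:3].T+T[:3,3])@z2['R'].T+z2['p']
R2=np.zeros(Z.shape,bool);R2[30:245,270:450]=1
for n,Q,m in(('top',P,R0),('wrist',W,R2)):
    L=m&(Q[...,1]>-80);Rr=m&(Q[...,1]<-80)
    rep(Q,Rr,n+' cap',214,226);rep(Q,Rr,n+' ybody',100,175);rep(Q,L,n+' head',174,186);rep(Q,L,n+' shoulder',136,146);rep(Q,L,n+' gbody',60,130)
    rep(Q,m,n+' cartontop',54,62)
E
```

```text
top cap 214 226 287 mean [ 504.875 -133.469  220.439] mid [ 505.395 -133.043] half [23.71  25.044]
top ybody 100 175 43 mean [ 476.952 -121.021  135.105] mid [ 483.837 -127.442] half [16.053 25.491]
top head 174 186 12 mean [488.318 -32.484 182.131] mid [488.281 -32.461] half [4.082 4.092]
top shoulder 136 146 30 mean [489.536 -34.791 143.404] mid [486.942 -33.316] half [32.023 30.776]
top gbody 60 130 126 mean [556.827 -53.133  64.904] mid [526.678 -49.552] half [74.23  29.176]
top cartontop 54 62 628 mean [569.062 -76.747  58.276] mid [529.774 -76.854] half [77.326 52.185]
wrist cap 214 226 2981 mean [ 501.219 -133.57   217.132] mid [ 501.584 -134.893] half [24.709 24.73 ]
wrist ybody 100 175 566 mean [ 490.457 -109.728  140.037] mid [ 498.838 -121.737] half [33.517 18.653]
wrist head 174 186 121 mean [487.911 -33.631 179.089] mid [487.783 -33.531] half [4.817 5.056]
wrist shoulder 136 146 412 mean [488.271 -37.117 143.12 ] mid [486.689 -33.96 ] half [32.495 32.399]
wrist cartontop 54 62 3586 mean [567.866 -78.504  55.281] mid [535.743 -78.794] half [70.975 53.439]
```

Depth from both cameras agrees: the yellow can is at about (502,-133.5) and the primer at about (487.8,-33.6). Descending over the yellow can.

```bash
python3 - <<'E'
from h import *
go((501.5,-133.5,240,7.8),(501.5,-133.5,178,7.8))
E
```

```text
(501.5, -133.5, 240, 7.8) pos [-0.017  0.042  0.33 ] ang [ 0.     0.001 -0.001]
(501.5, -133.5, 178, 7.8) pos [0.    0.    0.413] ang [0. 0. 0.]
```

play_rows(delta_pos=[[-0.017,0.042,0],[-0.017,0.042,0.33],[-0.017,0.042,0.33],[-0.017,0.042,0.33],[-0.017,0.042,0.33]], angular=[[0,0.001,-0.001],[0,0.001,-0.001],[0,0.001,-0.001],[0,0.001,-0.001],[0,0.001,-0.001]])

```text
t: 3.7
eef_pos: [503.3, -133.0, 241.8]
orientation: [[-0.138, 0.99, 0.004], [0.99, 0.138, -0.001], [-0.002, 0.004, -1.0]]
wrist_force: [-1.0, -0.2, 0.6]
grip_width: 85.2
gripper_force: 0.0
```

play_rows(delta_pos=[[0,0,0.15],[0,0,0.3],[0,0,0.413],[0,0,0.413],[0,0,0.413]], angular=[[0,0,0],[0,0,0],[0,0,0],[0,0,0],[0,0,0]])

```text
t: 4.2
eef_pos: [503.1, -133.1, 179.6]
orientation: [[-0.138, 0.99, 0.003], [0.99, 0.138, -0.001], [-0.002, 0.003, -1.0]]
wrist_force: [0.2, 0.2, 0.5]
grip_width: 85.5
gripper_force: 0.0
```

```bash
python3 - <<'E'
from h import *
s=sensors.state();print(s['t'],s['eef_pos'],s['wrist_force'])
im,d=grab('wrist','w3.png')
E
```

```text
4.2 [ 503.11  -133.129  179.618] [0.226 0.211 0.462]
```

View pics/w3.png

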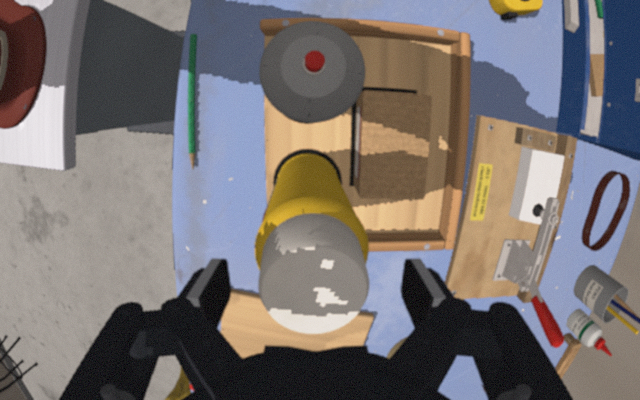

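The can is centred between the jaws (cap at about (313,285), pads at 228 and 405). Gripping.

play_rows(delta_pos=[[0,0,0],[0,0,0],[0,0,0],[0,0,0],[0,0,0],[0,0,0],[0,0,0],[0,0,0]], angular=[[0,0,0],[0,0,0],[0,0,0],[0,0,0],[0,0,0],[0,0,0],[0,0,0],[0,0,0]], fingers=1, newtons=45)

```text
t: 5.05
eef_pos: [502.1, -133.2, 179.4]
orientation: [[-0.138, 0.99, 0.002], [0.99, 0.138, -0.002], [-0.002, 0.001, -1.0]]
wrist_force: [-1.3, 0.1, 5.2]
grip_width: 53.0
gripper_force: 46.6
```

```bash
python3 - <<'E'
from h import *
a=np.radians(-2.9);B=lambda x,y:np.array([502.5,-350])+[x*np.cos(a)-y*np.sin(a),x*np.sin(a)+y*np.cos(a)]
Y=B(58,-5);G=B(-58,-5);print(Y,G)
s=sensors.state();p=s['eef_pos'];print(s['t'],p,s['gripper_force'],s['grip_width'])
z=p[2]
go((*p[:2],z+70,7.8),((p[0]+Y[0])/2,(p[1]+Y[1])/2,z+70,7.8),(*Y,z+70,7.8),(*Y,z+1,7.8))
E
```

```text
[ 560.173 -357.928] [ 444.321 -352.059]
5.05 [ 502.117 -133.196  179.361] 46.592406034469604 53.027814106947766
(np.float64(502.1172510041209), np.float64(-133.1959427262181), np.float64(249.36114533627895), 7.8) pos [-0.001  0.001 -0.467] ang [0.    0.001 0.001]
(np.float64(531.14500451021), np.float64(-245.56196501829422), np.float64(249.36114533627895), 7.8) pos [-0.768  0.09   0.   ] ang [0. 0. 0.]
(np.float64(560.1727580162992), np.float64(-357.9279873103703), np.float64(249.36114533627895), 7.8) pos [-0.768  0.09   0.   ] ang [0. 0. 0.]
(np.float64(560.1727580162992), np.float64(-357.9279873103703), np.float64(180.36114533627895), 7.8) pos [0.   0.   0.46] ang [0. 0. 0.]
```

Width 53 mm means the pads hold the cap (54 mm). The cap is fixed on, so this will do. I lift a little and check.

play_rows(delta_pos=[[0,0,-0.05],[0,0,-0.15],[0,0,-0.3],[0,0,-0.467],[0,0,-0.467],[0,0,-0.467]], angular=[[0,0,0],[0,0,0],[0,0,0],[0,0,0],[0,0,0],[0,0,0]])

```text
t: 5.65
eef_pos: [500.9, -133.0, 247.3]
orientation: [[-0.138, 0.99, -0.001], [0.99, 0.138, -0.001], [-0.001, -0.001, -1.0]]
wrist_force: [0.4, 0.1, -5.0]
grip_width: 52.7
gripper_force: 48.6
```

```bash
python3 - <<'E'
from h import *
s=sensors.state();print(s['t'],s['eef_pos'],s['gripper_force'],s['grip_width'],s['wrist_force'],s['torque'])
im,d=grab('scene','s4.png');cv2.imwrite('pics/s4c.png',cv2.resize(im[60:260,230:470],(720,600)))
E
```

```text
5.65 [ 500.941 -132.987  247.331] 48.62916648387909 52.661095889727775 [ 0.358  0.106 -4.95 ] [0.027 0.074 0.006]
```

View pics/s4c.png

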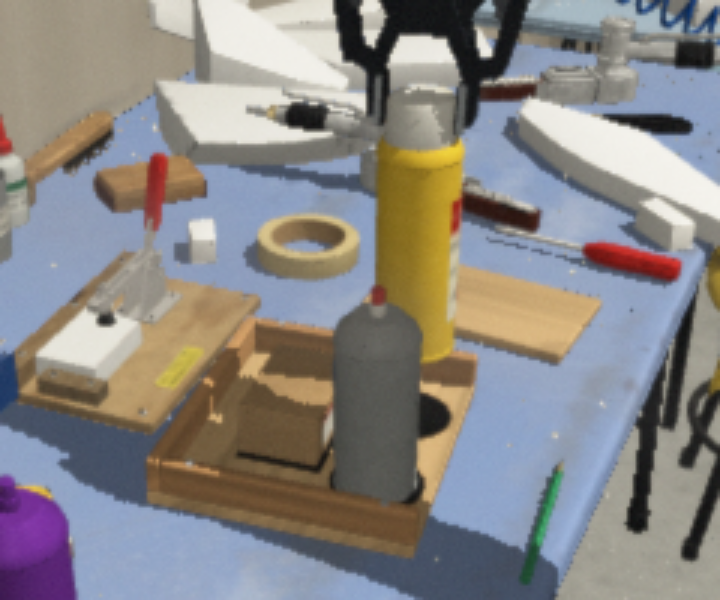

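The can hangs upright, held by the cap. The tips sit higher than I expected, so I check the fingertip height in the tool frame from the wrist depth.

```bash
python3 - <<'E'
from h import *
def tool(d):
    c=eyes.get_calibration('wrist');f=200/np.tan(np.radians(c['vfov']/2));T=np.array(c['tool_from_camera'])
    v,u=np.mgrid[0:400,0:640];e=np.stack([u-c['cx'],v-c['cy']],-1)/f;r=np.linalg.norm(e,axis=-1,keepdims=True)+1e-9
    Pc=np.concatenate([e[...,:1]/r*np.tan(r),-e[...,1:]/r*np.tan(r),-np.ones_like(r)],-1)*d[...,None]
    return Pc@T[:3,:3].T+T[:3,3]
Q=tool(np.load('pics/w2.npz')['d'])
for u in(215,222,228,402,408,416):
    for v in(262,268,280,295): print('open',u,v,Q[v,u])
im,d=grab('wrist');Q=tool(d)
k=(abs(Q[...,1])<60)&(abs(Q[...,0])<14)&(abs(Q[...,1])>27)&(im.max(2)<60)
print('held',np.percentile(Q[k][:,2],[1,50,90,99,100]),k.sum())
k=(abs(Q[...,1])<20)&(abs(Q[...,0])<20)&(im.min(2)>90);print('cap z',np.median(Q[k][:,2]),k.sum())
E
```

```text
open 215 262 [  9.869 -46.469 -31.453]
open 215 268 [  9.684 -44.877 -36.755]
open 215 280 [  8.156 -42.78  -44.443]
open 215 295 [  2.384 -42.823 -47.3  ]
open 222 262 [  9.893 -43.116 -31.223]
open 222 268 [  7.126 -43.279 -31.916]
open 222 280 [  2.191 -43.237 -34.45 ]
open 222 295 [ -3.947 -43.208 -37.745]
open 228 262 [-163.174 -146.486  292.692]
open 228 268 [  3.263 -42.718 -24.791]
open 228 280 [ -2.968 -43.242 -25.788]
open 228 295 [ -8.784 -42.835 -30.393]
open 402 262 [-162.132  142.729  291.349]
open 402 268 [-173.755  144.197  291.631]
open 402 280 [ -3.825  42.302 -24.211]
open 402 295 [ -9.96   42.037 -28.496]
open 408 262 [  9.075  42.277 -29.514]
open 408 268 [  6.678  42.191 -30.938]
open 408 280 [  2.27   41.833 -34.4  ]
open 408 295 [ -5.088  42.471 -35.901]
open 416 262 [ 10.218  45.332 -31.952]
open 416 268 [ 10.088  43.722 -37.328]
open 416 280 [  7.316  42.445 -42.945]
open 416 295 [  2.422  41.942 -47.227]
held [-113.911  -81.46   -61.284  -27.264  237.391] 18321
cap z -37.67379870481024 7261
```

The wrist depth puts the open tips about 24 mm behind the TCP, not ahead of it, and the pad contact on the cap fits that. I use this from here on. Now carrying the yellow can to the board.

play_rows(delta_pos=[[-0.1,0.012,0],[-0.3,0.035,0],[-0.55,0.065,0],[-0.768,0.093,0],[-0.768,0.093,0]], angular=[[0,0,0],[0,0,0],[0,0,0],[0,0,0],[0,0,0]])

```text
t: 6.25
eef_pos: [530.5, -255.2, 245.9]
orientation: [[-0.127, 0.992, -0.001], [0.992, 0.127, -0.007], [-0.007, -0.002, -1.0]]
wrist_force: [-0.3, -2.3, -5.2]
grip_width: 52.7
gripper_force: 47.9
```

play_rows(delta_pos=[[-0.25,0.03,0],[-0.5,0.06,0],[-0.68,0.083,0],[-0.768,0.093,0],[-0.768,0.093,0],[-0.768,0.093,0]], angular=[[0,0,0],[0,0,0],[0,0,0],[0,0,0],[0,0,0],[0,0,0]])

```text
t: 6.85
eef_pos: [560.4, -356.9, 246.7]
orientation: [[-0.138, 0.99, -0.002], [0.99, 0.138, 0.002], [0.002, -0.002, -1.0]]
wrist_force: [0.2, 0.5, -4.7]
grip_width: 52.5
gripper_force: 48.4
```

```bash
python3 - <<'E'
from h import *
s=sensors.state();print(s['t'],s['eef_pos'],s['gripper_force'],s['grip_width'],s['wrist_force'])
im,d=grab('top','t5.png');cv2.imwrite('pics/t5c.png',cv2.resize(im[150:280,280:480],(800,520)))
go((560.2,-357.9,188,7.8),(560.2,-357.9,180,7.8))
E
```

```text
6.85 [ 560.419 -356.892  246.728] 48.44567835330963 52.54258304260599 [ 0.191  0.501 -4.707]
(560.2, -357.9, 188, 7.8) pos [-0.014 -0.006  0.395] ang [-0.    -0.001  0.001]
(560.2, -357.9, 180, 7.8) pos [0.    0.    0.053] ang [0. 0. 0.]
```

View pics/t5c.png

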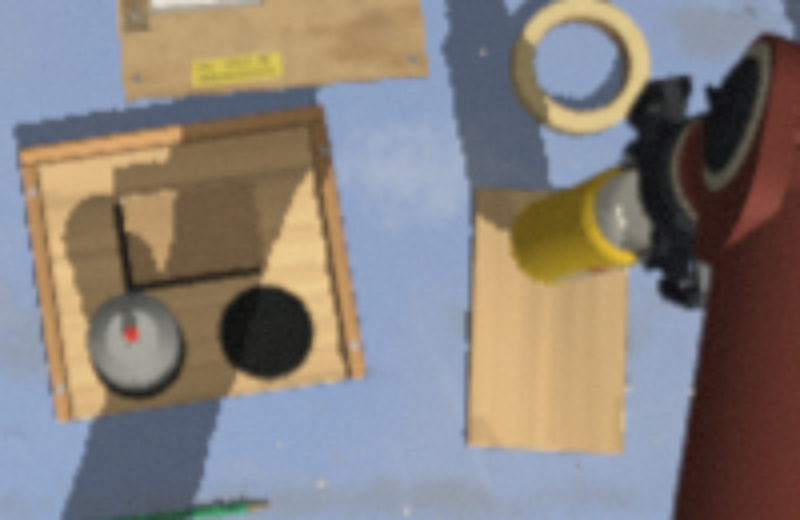

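The top view shows the bare black spot, the primer still standing, and the can hanging over the back half of the board. Lowering it, and measuring the bare spot as well.

play_rows(delta_pos=[[-0.014,-0.006,0.15],[-0.014,-0.006,0.3],[-0.014,-0.006,0.395],[-0.014,-0.006,0.42],[-0.014,-0.006,0.44],[-0.014,-0.006,0.44]], angular=[[0,-0.001,0.001],[0,-0.001,0.001],[0,-0.001,0.001],[0,-0.001,0.001],[0,-0.001,0.001],[0,-0.001,0.001]])

```text
t: 7.5
eef_pos: [561.2, -359.4, 183.0]
orientation: [[-0.135, 0.991, 0.002], [0.991, 0.135, -0.004], [-0.005, 0.002, -1.0]]
wrist_force: [-0.2, 0.1, -4.3]
grip_width: 52.8
gripper_force: 48.5
```

```bash
python3 - <<'E'
from h import *
s=sensors.state();print(s['t'],s['eef_pos'],s['wrist_force'])
im=cv2.imread('pics/t5.png')
c=eyes.get_calibration('top');f=200/np.tan(np.radians(c['vfov']/2));T=np.array(c['world_from_camera'])
k=np.zeros((400,640),np.uint8);k[218:248,333:362]=(im[218:248,333:362].max(2)<50)*255
cs,_=cv2.findContours(k,cv2.RETR_EXTERNAL,cv2.CHAIN_APPROX_NONE);q=max(cs,key=cv2.contourArea)[:,0].astype(float)
D=np.c_[(q[:,0]-c['cx'])/f,-(q[:,1]-c['cy'])/f,-np.ones(len(q))]@T[:3,:3].T
w=T[:3,3]+D*((12-T[2,3])/D[:,2])[:,None];print('spot',cv2.minEnclosingCircle(w[:,:2].astype(np.float32)))
E
```

```text
7.5 [ 561.158 -359.437  183.021] [-0.199  0.09  -4.342]
spot ((495.6976013183594, -133.560791015625), 34.08397674560547)
```

play_rows(delta_pos=[[0,0,0.008],[0,0,0.014],[0,0,0.02],[0,0,0.02]], angular=[[0,0,0],[0,0,0],[0,0,0],[0,0,0]])

```text
t: 7.9
eef_pos: [561.4, -360.1, 181.2]
orientation: [[-0.135, 0.991, 0.003], [0.991, 0.135, -0.006], [-0.006, 0.003, -1.0]]
wrist_force: [-0.9, -1.0, 3.4]
grip_width: 52.7
gripper_force: 49.5
```

play_rows(delta_pos=[[0,0,0],[0,0,0],[0,0,0],[0,0,0],[0,0,0],[0,0,0]], angular=[[0,0,0],[0,0,0],[0,0,0],[0,0,0],[0,0,0],[0,0,0]], fingers=-1)

```text
t: 8.5
eef_pos: [560.5, -359.6, 179.2]
orientation: [[-0.135, 0.991, 0.001], [0.991, 0.135, -0.004], [-0.004, 0.0, -1.0]]
wrist_force: [0.1, -0.4, 0.0]
grip_width: 85.5
gripper_force: 0.0
```

```bash
python3 - <<'E'
from h import *
s=sensors.state();print(s['t'],s['eef_pos'],s['wrist_force'],s['grip_width'])
go((561,-360,266,7.8),(524.6,-196.8,266,7.8),(488.5,-34,266,7.8),(488.5,-34,200,7.8))
E
```

```text
8.5 [ 560.525 -359.597  179.207] [ 0.082 -0.415  0.005] 85.51995463875309
(561, -360, 266, 7.8) pos [-0.005  0.003 -0.579] ang [ 0.     0.001 -0.   ]
(524.6, -196.8, 266, 7.8) pos [ 1.111 -0.093  0.   ] ang [0. 0. 0.]
(488.5, -34, 266, 7.8) pos [ 1.108 -0.091  0.   ] ang [0. 0. 0.]
(488.5, -34, 200, 7.8) pos [0.   0.   0.44] ang [0. 0. 0.]
```

play_rows(delta_pos=[[0,0,-0.15],[0,0,-0.4],[0,0.003,-0.579],[0,0.003,-0.579]], angular=[[0,0,0],[0,0,0],[0,0,0],[0,0,0]])

```text
t: 8.9
eef_pos: [563.5, -359.8, 271.4]
orientation: [[-0.135, 0.991, 0.01], [0.991, 0.135, -0.008], [-0.01, 0.009, -1.0]]
wrist_force: [-0.6, -1.2, -0.1]
grip_width: 85.3
gripper_force: 0.0
```

play_rows(delta_pos=[[0.74,-0.061,0],[0.74,-0.061,0],[0.74,-0.061,0]], angular=[[0,0,0],[0,0,0],[0,0,0]])

```text
t: 9.2
eef_pos: [536.2, -242.4, 265.6]
orientation: [[-0.144, 0.99, -0.001], [0.99, 0.144, 0.001], [0.001, -0.0, -1.0]]
wrist_force: [0.3, -0.1, 0.5]
grip_width: 85.5
gripper_force: 0.0
```

play_rows(delta_pos=[[0.74,-0.061,0],[0.74,-0.061,0],[0.74,-0.061,0]], angular=[[0,0,0],[0,0,0],[0,0,0]])

```text
t: 9.5
eef_pos: [511.7, -134.3, 265.4]
orientation: [[-0.145, 0.989, -0.0], [0.989, 0.145, -0.0], [-0.0, -0.0, -1.0]]
wrist_force: [0.3, 0.4, -0.7]
grip_width: 85.4
gripper_force: 0.0
```

play_rows(delta_pos=[[0.74,-0.061,0],[0.74,-0.061,0],[0.74,-0.061,0],[0.74,-0.061,0],[0.74,-0.061,0]], angular=[[0,0,0],[0,0,0],[0,0,0],[0,0,0],[0,0,0]])

```text
t: 10.0
eef_pos: [489.2, -35.0, 264.4]
orientation: [[-0.133, 0.991, 0.001], [0.991, 0.133, -0.005], [-0.005, -0.0, -1.0]]
wrist_force: [0.2, -0.9, -0.1]
grip_width: 85.1
gripper_force: 0.0
```

```bash
python3 - <<'E'
from h import *
s=sensors.state();print(s['t'],s['eef_pos'],s['wrist_force'],s['grip_width'])
P=pts('top',grab('top','t6.png')[1]);m=(P[...,2]>214)&(P[...,2]<226);m[:170]=0;m[260:]=0;m[:,:380]=0;m[:,480:]=0
q=P[m];print('cap on board',len(q),q.mean(0) if len(q) else '')
go((488.5,-34,170,7.8),(488.5,-34,103,7.8))
E
```

```text
10.0 [489.161 -34.999 264.436] [ 0.194 -0.864 -0.085] 85.11636729716886
cap on board 288 [ 564.65  -343.06   220.268]
(488.5, -34, 170, 7.8) pos [ 0.014 -0.003  0.629] ang [-0.     0.002 -0.001]
(488.5, -34, 103, 7.8) pos [0.    0.    0.447] ang [0. 0. 0.]
```

The top camera now puts the yellow cap at (564.7,-343). It is upright and wholly on the board, but it slid about 15 mm along the pads on the way. I'll grip harder, move more gently and use the top camera for the return. Now the primer.

play_rows(delta_pos=[[0.012,-0.016,0.2],[0.012,-0.016,0.4],[0.012,-0.016,0.55],[0.012,-0.016,0.629],[0.012,-0.016,0.629],[0.012,-0.016,0.629]], angular=[[0,0.002,-0.001],[0,0.002,-0.001],[0,0.002,-0.001],[0,0.002,-0.001],[0,0.002,-0.001],[0,0.002,-0.001]])

```text
t: 10.65
eef_pos: [487.2, -32.6, 170.9]
orientation: [[-0.136, 0.991, 0.001], [0.991, 0.136, 0.002], [0.002, 0.002, -1.0]]
wrist_force: [-0.7, -0.1, 0.3]
grip_width: 85.4
gripper_force: 0.0
```

play_rows(delta_pos=[[0,0,0.12],[0,0,0.24],[0,0,0.32],[0,0,0.36],[0,0,0.36],[0,0,0.36]], angular=[[0,0,0],[0,0,0],[0,0,0],[0,0,0],[0,0,0],[0,0,0]])

```text
t: 11.25
eef_pos: [486.9, -31.7, 117.1]
orientation: [[-0.138, 0.99, 0.001], [0.99, 0.138, 0.002], [0.002, 0.002, -1.0]]
wrist_force: [0.0, 0.4, -0.9]
grip_width: 85.3
gripper_force: 0.0
```

```bash
python3 - <<'E'
from h import *
s=sensors.state();print(s['t'],s['eef_pos'],s['wrist_force'],s['grip_width'])
im,d=grab('wrist','w7.png');im2,_=grab('scene','s7.png')
cv2.imwrite('pics/m7.png',np.hstack([im[180:400,150:490],cv2.resize(im2[100:250,300:450],(220,220))]))
go((486.5,-33.5,105,7.8))
E
```

```text
11.25 [486.929 -31.667 117.074] [ 0.047  0.412 -0.881] 85.32019411143894
(486.5, -33.5, 105, 7.8) pos [-0.012 -0.005  0.081] ang [ 0.001 -0.001  0.001]
```

View pics/m7.png

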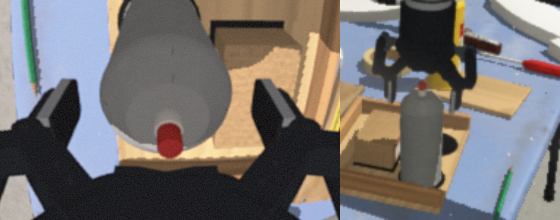

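play_rows(delta_pos=[[-0.012,-0.005,0.05],[-0.012,-0.005,0.08],[-0.012,-0.005,0.107],[-0.012,-0.005,0.107]], angular=[[0.001,-0.001,0.001],[0.001,-0.001,0.001],[0.001,-0.001,0.001],[0.001,-0.001,0.001]])

```text
t: 11.75
eef_pos: [485.2, -33.6, 99.6]
orientation: [[-0.135, 0.991, -0.004], [0.991, 0.135, -0.001], [-0.001, -0.004, -1.0]]
wrist_force: [-0.6, 1.0, -0.6]
grip_width: 85.6
gripper_force: 0.0
```

play_rows(delta_pos=[[0,0,0],[0,0,0],[0,0,0],[0,0,0],[0,0,0],[0,0,0],[0,0,0],[0,0,0]], angular=[[0,0,0],[0,0,0],[0,0,0],[0,0,0],[0,0,0],[0,0,0],[0,0,0],[0,0,0]], fingers=1, newtons=60)

```text
t: 12.55
eef_pos: [486.0, -33.6, 101.1]
orientation: [[-0.135, 0.991, -0.002], [0.991, 0.135, -0.002], [-0.001, -0.002, -1.0]]
wrist_force: [-1.2, -0.6, 5.4]
grip_width: 62.9
gripper_force: 65.4
```

```bash
python3 - <<'E'
from h import *
s=sensors.state();print(s['t'],s['eef_pos'],s['wrist_force'],s['torque'],s['grip_width'],s['gripper_force'])
z=s['eef_pos'][2];x,y=s['eef_pos'][:2]
go((x,y,z+65,7.8),((x+446)/2,(y-358)/2,z+65,7.8),(446,-358,z+65,7.8))
E
```

```text
12.55 [485.982 -33.574 101.102] [-1.167 -0.576  5.372] [-0.075  0.426 -0.082] 62.93296333030274 65.43508866909178
(np.float64(485.98227301307026), np.float64(-33.57380306473835), np.float64(166.10167413016316), 7.8) pos [-0.001 -0.001 -0.433] ang [-0.001  0.    -0.   ]
(np.float64(465.9911365065351), np.float64(-195.78690153236917), np.float64(166.10167413016316), 7.8) pos [-1.053 -0.279  0.   ] ang [0. 0. 0.]
(446, -358, np.float64(166.10167413016316), 7.8) pos [-1.053 -0.279  0.   ] ang [0. 0. 0.]
```

play_rows(delta_pos=[[0,0,-0.03],[0,0,-0.1],[0,0,-0.2],[0,0,-0.3],[0,0,-0.4],[0,0,-0.433],[0,0,-0.433]], angular=[[0,0,0],[0,0,0],[0,0,0],[0,0,0],[0,0,0],[0,0,0],[0,0,0]])

```text
t: 13.25
eef_pos: [486.3, -33.6, 166.1]
orientation: [[-0.135, 0.991, -0.001], [0.991, 0.135, -0.001], [-0.001, -0.001, -1.0]]
wrist_force: [-0.4, -0.4, -3.0]
grip_width: 63.1
gripper_force: 66.3
```

play_rows(delta_pos=[[-0.03,-0.008,0],[-0.09,-0.024,0],[-0.18,-0.048,0],[-0.28,-0.075,0],[-0.38,-0.1,0],[-0.48,-0.128,0],[-0.58,-0.155,0],[-0.689,-0.184,0]], angular=[[0,0,0],[0,0,0],[0,0,0],[0,0,0],[0,0,0],[0,0,0],[0,0,0],[0,0,0]])

```text
t: 14.05
eef_pos: [471.7, -141.7, 164.9]
orientation: [[-0.133, 0.991, -0.004], [0.991, 0.133, -0.001], [-0.001, -0.004, -1.0]]
wrist_force: [0.5, 0.0, -2.3]
grip_width: 63.0
gripper_force: 66.2
```

play_rows(delta_pos=[[-0.1,-0.027,0],[-0.2,-0.053,0],[-0.3,-0.08,0],[-0.4,-0.107,0],[-0.5,-0.134,0],[-0.6,-0.16,0],[-0.689,-0.184,0]], angular=[[0,0,0],[0,0,0],[0,0,0],[0,0,0],[0,0,0],[0,0,0],[0,0,0]])

```text
t: 14.75
eef_pos: [458.5, -247.5, 165.4]
orientation: [[-0.134, 0.991, -0.003], [0.991, 0.134, -0.001], [-0.001, -0.003, -1.0]]
wrist_force: [0.4, -0.1, -3.2]
grip_width: 63.0
gripper_force: 66.2
```

play_rows(delta_pos=[[-0.1,-0.027,0],[-0.2,-0.053,0],[-0.3,-0.08,0],[-0.4,-0.107,0],[-0.5,-0.134,0],[-0.58,-0.155,0],[-0.64,-0.171,0],[-0.68,-0.182,0],[-0.689,-0.184,0],[-0.689,-0.184,0]], angular=[[0,0,0],[0,0,0],[0,0,0],[0,0,0],[0,0,0],[0,0,0],[0,0,0],[0,0,0],[0,0,0],[0,0,0]])

```text
t: 15.75
eef_pos: [445.9, -351.5, 165.8]
orientation: [[-0.135, 0.991, -0.003], [0.991, 0.135, -0.001], [-0.0, -0.003, -1.0]]
wrist_force: [0.2, -0.1, -2.0]
grip_width: 62.6
gripper_force: 66.2
```

```bash
python3 - <<'E'
from h import *
s=sensors.state();print(s['t'],s['eef_pos'],s['wrist_force'],s['torque'],s['grip_width'],s['gripper_force'])
im,d=grab('top','t8.png');P=pts('top',d);m=(P[...,2]>214)&(P[...,2]<226);m[:170]=0;m[260:]=0;m[:,:380]=0;m[:,480:]=0
q=P[m];print('cap on board',len(q),q.mean(0) if len(q) else '')
iw,_=grab('wrist','w8.png')
cv2.imwrite('pics/m8.png',np.hstack([cv2.resize(im[160:280,370:470],(333,400)),cv2.resize(iw[150:400,140:500],(460,320))[:, :].copy() if 0 else cv2.copyMakeBorder(cv2.resize(iw[150:400,140:500],(460,320)),0,80,0,0,0)]))
E
```

```text
15.75 [ 445.876 -351.46   165.806] [ 0.208 -0.106 -1.958] [-0.002 -0.041  0.003] 62.56301743089239 66.21433308381711
cap on board 396 [ 532.248 -340.059  219.899]
```

View pics/m8.png

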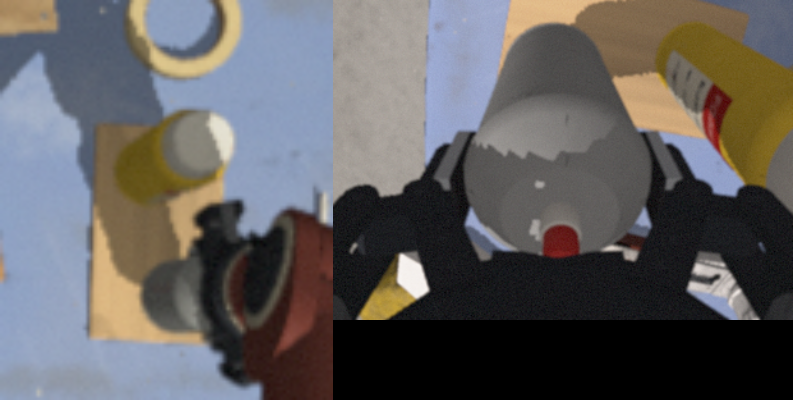

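The yellow can stands wholly on the board, and the primer hangs over the board's front half. Lowering it.

play_rows(delta_pos=[[0,0,0.08],[0,0,0.18],[0,0,0.28],[0,0,0.36],[0,0,0.4],[0,0,0.415],[0,0,0.423],[0,0,0.43],[0,0,0.43]], angular=[[0,0,0],[0,0,0],[0,0,0],[0,0,0],[0,0,0],[0,0,0],[0,0,0],[0,0,0],[0,0,0]])

```text
t: 16.75
eef_pos: [445.8, -352.1, 101.7]
orientation: [[-0.135, 0.991, -0.002], [0.991, 0.135, -0.002], [-0.002, -0.002, -1.0]]
wrist_force: [0.4, 0.0, -1.6]
grip_width: 63.2
gripper_force: 66.2
```

play_rows(delta_pos=[[0,0,0.007],[0,0,0.014],[0,0,0.014]], angular=[[0,0,0],[0,0,0],[0,0,0]])

```text
t: 17.05
eef_pos: [446.1, -352.5, 101.2]
orientation: [[-0.135, 0.991, -0.002], [0.991, 0.135, -0.003], [-0.003, -0.002, -1.0]]
wrist_force: [-1.8, 0.4, 6.5]
grip_width: 62.8
gripper_force: 67.5
```

play_rows(delta_pos=[[0,0,0],[0,0,0],[0,0,0],[0,0,0],[0,0,0],[0,0,0]], angular=[[0,0,0],[0,0,0],[0,0,0],[0,0,0],[0,0,0],[0,0,0]], fingers=-1)

```text
t: 17.65
eef_pos: [445.5, -351.9, 99.1]
orientation: [[-0.135, 0.991, -0.003], [0.991, 0.135, -0.001], [-0.001, -0.003, -1.0]]
wrist_force: [0.3, 0.7, 0.1]
grip_width: 85.1
gripper_force: 0.0
```

play_rows(delta_pos=[[0,0,-0.1],[0,0,-0.3],[0,0,-0.6],[0,0,-0.8],[0,0,-0.8]], angular=[[0,0,0],[0,0,0],[0,0,0],[0,0,0],[0,0,0]])

```text
t: 18.15
eef_pos: [448.8, -353.0, 224.2]
orientation: [[-0.135, 0.991, 0.006], [0.991, 0.135, -0.007], [-0.008, 0.005, -1.0]]
wrist_force: [-0.2, -0.3, -0.3]
grip_width: 85.2
gripper_force: 0.0
```

```bash
python3 - <<'E'
from h import *
s=sensors.state();print(s['t'],s['eef_pos'],s['wrist_force'],s['grip_width'])
go((446,-252,225,7.8),(507,-164,225,7.8),(565,-76,225,7.8))
E
```

```text
18.15 [ 448.841 -353.005  224.161] [-0.212 -0.335 -0.317] 85.15225010509334
(446, -252, 225, 7.8) pos [ 0.67   0.072 -0.011] ang [ 0.002  0.003 -0.   ]
(507, -164, 225, 7.8) pos [0.526 0.483 0.   ] ang [0. 0. 0.]
(565, -76, 225, 7.8) pos [0.529 0.463 0.   ] ang [0. 0. 0.]
```

play_rows(delta_pos=[[0.67,0.072,-0.01],[0.67,0.072,-0.01],[0.67,0.072,-0.01]], angular=[[0.001,0.001,0],[0.001,0.001,0],[0.001,0.001,0]])

```text
t: 18.45
eef_pos: [443.1, -242.2, 220.5]
orientation: [[-0.147, 0.989, -0.007], [0.989, 0.147, 0.006], [0.007, -0.006, -1.0]]
wrist_force: [0.6, 0.3, -0.4]
grip_width: 85.4
gripper_force: 0.0
```

play_rows(delta_pos=[[0.526,0.483,0],[0.526,0.483,0],[0.526,0.483,0]], angular=[[0,0,0],[0,0,0],[0,0,0]])

```text
t: 18.75
eef_pos: [507.4, -155.2, 220.3]
orientation: [[-0.146, 0.989, -0.003], [0.989, 0.146, 0.007], [0.007, -0.002, -1.0]]
wrist_force: [0.6, 0.5, 1.0]
grip_width: 85.3
gripper_force: 0.0
```

play_rows(delta_pos=[[0.529,0.463,0],[0.529,0.463,0],[0.529,0.463,0],[0.529,0.463,0],[0.529,0.463,0],[0.529,0.463,0]], angular=[[0,0,0],[0,0,0],[0,0,0],[0,0,0],[0,0,0],[0,0,0]])

```text
t: 19.35
eef_pos: [561.3, -77.5, 219.6]
orientation: [[-0.131, 0.991, -0.008], [0.991, 0.131, -0.0], [0.001, -0.008, -1.0]]
wrist_force: [0.3, 0.7, 0.3]
grip_width: 85.4
gripper_force: 0.0
```

```bash
cat >> h.py <<'E'
def wpc(d,p,R):
    "world point per pixel from wrist depth"
    c=eyes.get_calibration('wrist');f=200/np.tan(np.radians(c['vfov']/2));T=np.array(c['tool_from_camera'])
    v,u=np.mgrid[0:400,0:640];e=np.stack([u-c['cx'],v-c['cy']],-1)/f;r=np.linalg.norm(e,axis=-1,keepdims=True)+1e-9
    Pc=np.concatenate([e[...,:1]/r*np.tan(r),-e[...,1:]/r*np.tan(r),-np.ones_like(r)],-1)*d[...,None]
    return (Pc@T[:3,:3].T+T[:3,3])@R.T+p
def rectof(q):
    (c,(w,h),a)=cv2.minAreaRect(q[:,:2].astype(np.float32));return np.array(c),w,h,a
E
python3 - <<'E'
from h import *
s=sensors.state();p,R=s['eef_pos'],s['orientation'];print(s['t'],p)
im,d=grab('wrist','w9.png');W=wpc(d,p,R);it,dt=grab('top','t9.png');P=pts('top',dt)
m=(abs(W[...,0]-568)<70)&(abs(W[...,1]+76)<75)&(W[...,2]>48)&(W[...,2]<64);m=cv2.morphologyEx(m.astype(np.uint8),cv2.MORPH_OPEN,np.ones((5,5)))>0
print('wrist carton',rectof(W[m]),W[m].mean(0))
m=(abs(W[...,0]-548)<140)&(abs(W[...,1]+76)<140)&(W[...,2]>34)&(W[...,2]<45);print('wrist walls',rectof(W[m]))
for lo,hi,n in((214,226,'cap'),(174,188,'head'),(136,147,'shoulder')):
    m=(P[...,2]>lo)&(P[...,2]<hi)&(abs(P[...,0]-500)<110)&(abs(P[...,1]+350)<70);q=P[m]
    if len(q): print('top',n,len(q),q.mean(0))
E
```

```text
19.35 [561.307 -77.509 219.59 ]
wrist carton (array([569.366, -78.321]), 64.84496307373047, 100.01566314697266, 7.536523818969727) [568.915 -76.191  55.221]
wrist walls (array([547.676, -76.651]), 209.90147399902344, 235.26400756835938, 7.95644474029541)
top cap 291 [ 564.596 -343.416  220.045]
top head 108 [ 545.575 -332.955  182.291]
top shoulder 64 [ 484.338 -331.849  143.011]
```

View pics/w9.png

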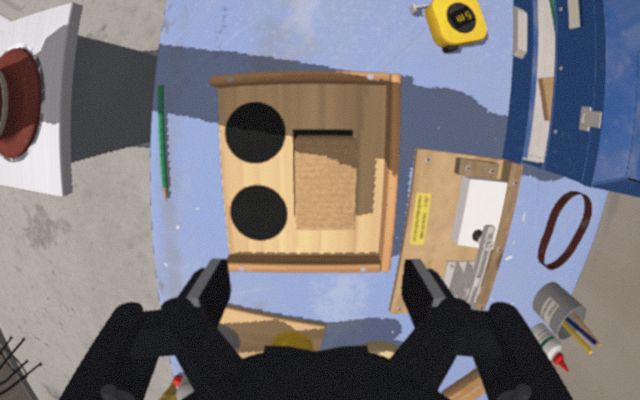

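The carton is at (569.4,-78.3), yaw 7.5°, undisturbed. Both black spots are bare at (255,132) and (258,212).

```bash
python3 - <<'E'
from h import *
go((569.2,-78,100,7.6),(569.2,-78,30,7.6),(569.2,-78,7,7.6))
E
```

```text
(569.2, -78, 100, 7.6) pos [-0.015  0.055  0.799] ang [-0.002 -0.    -0.   ]
(569.2, -78, 30, 7.6) pos [0.    0.    0.467] ang [0. 0. 0.]
(569.2, -78, 7, 7.6) pos [0.    0.    0.153] ang [0. 0. 0.]
```

play_rows(delta_pos=[[-0.015,0.055,0.25],[-0.015,0.055,0.5],[-0.015,0.055,0.7],[-0.015,0.055,0.8],[-0.015,0.055,0.8],[-0.015,0.055,0.8]], angular=[[-0.002,0,0],[-0.002,0,0],[-0.002,0,0],[-0.002,0,0],[-0.002,0,0],[-0.002,0,0]])

```text
t: 20.05
eef_pos: [570.3, -76.5, 100.5]
orientation: [[-0.134, 0.991, 0.001], [0.991, 0.134, 0.002], [0.002, 0.001, -1.0]]
wrist_force: [-0.5, 0.4, 0.5]
grip_width: 85.3
gripper_force: 0.0
```

```bash
python3 - <<'E'
from h import *
s=sensors.state();print(s['eef_pos'],s['orientation'][:,2])
go((569.2,-78,30,7.6),(569.2,-78,7,7.6))
E
```

```text
[570.276 -76.468 100.547] [ 0.001  0.002 -1.   ]
(569.2, -78, 30, 7.6) pos [-0.01  -0.009  0.47 ] ang [ 0.    -0.001  0.   ]
(569.2, -78, 7, 7.6) pos [0.    0.    0.153] ang [0. 0. 0.]
```

play_rows(delta_pos=[[-0.01,-0.009,0.15],[-0.01,-0.009,0.3],[-0.01,-0.009,0.42],[-0.01,-0.009,0.5],[-0.01,-0.009,0.58],[-0.01,-0.009,0.623],[-0.01,-0.009,0.623],[-0.01,-0.009,0.623]], angular=[[0,-0.001,0],[0,-0.001,0],[0,-0.001,0],[0,-0.001,0],[0,-0.001,0],[0,-0.001,0],[0,-0.001,0],[0,-0.001,0]])

```text
t: 20.85
eef_pos: [569.4, -77.2, 7.1]
orientation: [[-0.135, 0.991, 0.002], [0.991, 0.135, -0.001], [-0.001, 0.001, -1.0]]
wrist_force: [0.4, 0.7, -1.0]
grip_width: 85.5
gripper_force: 0.0
```

play_rows(delta_pos=[[0,0,0],[0,0,0],[0,0,0],[0,0,0],[0,0,0],[0,0,0],[0,0,0],[0,0,0]], angular=[[0,0,0],[0,0,0],[0,0,0],[0,0,0],[0,0,0],[0,0,0],[0,0,0],[0,0,0]], fingers=1, newtons=30)

```text
t: 21.65
eef_pos: [569.6, -77.2, 7.4]
orientation: [[-0.135, 0.991, 0.002], [0.991, 0.135, -0.001], [-0.001, 0.002, -1.0]]
wrist_force: [-0.2, 0.2, 5.2]
grip_width: 64.6
gripper_force: 34.6
```

play_rows(delta_pos=[[0,0,-0.05],[0,0,-0.15],[0,0,-0.3],[0,0,-0.45],[0,0,-0.55],[0,0,-0.6],[0,0,-0.6]], angular=[[0,0,0],[0,0,0],[0,0,0],[0,0,0],[0,0,0],[0,0,0],[0,0,0]])

```text
t: 22.35
eef_pos: [569.4, -77.2, 98.0]
orientation: [[-0.135, 0.991, 0.003], [0.991, 0.135, -0.001], [-0.001, 0.003, -1.0]]
wrist_force: [-0.3, -0.1, -1.9]
grip_width: 64.8
gripper_force: 33.9
```

```bash
python3 - <<'E'
from h import *
s=sensors.state();print(s['t'],s['eef_pos'],s['wrist_force'],s['torque'],s['grip_width'],s['gripper_force'])
# mat: black mask corners in wrist (far) and top; purple can
it,dt=cv2.imread('pics/t9.png'),None
c=eyes.get_calibration('top');f=200/np.tan(np.radians(c['vfov']/2));T=np.array(c['world_from_camera'])
k=np.zeros((400,640),np.uint8);k[212:272,192:262]=(it[212:272,192:262].max(2)<60)*255;k=cv2.morphologyEx(k,cv2.MORPH_OPEN,np.ones((3,3)))
cs,_=cv2.findContours(k,cv2.RETR_EXTERNAL,cv2.CHAIN_APPROX_NONE);q=max(cs,key=cv2.contourArea)[:,0].astype(float)
D=np.c_[(q[:,0]-c['cx'])/f,-(q[:,1]-c['cy'])/f,-np.ones(len(q))]@T[:3,:3].T
w=T[:3,3]+D*((4-T[2,3])/D[:,2])[:,None];print('mat',rectof(w))
z=np.load('pics/top0.npz');P=pts('top',z['d']);m=(P[...,2]>100)&(P[...,2]<180);m[:,:190]=0;m[:,245:]=0;m[:175]=0;m[215:]=0;q=P[m];print('purple',len(q),q.mean(0),q.min(0),q.max(0))
p=s['eef_pos'];go((545,2,110,-14),(510,122,110,-14),(474,242.7,110,-14))
E
```

```text
22.35 [569.421 -77.25   97.954] [-0.295 -0.082 -1.868] [-0.044  0.017  0.006] 64.77041861157608 33.88333439826965
mat (array([474.061, 243.082]), 125.51129150390625, 90.9076919555664, 75.37712860107422)
purple 454 [598.777 250.668 141.345] [570.161 223.668 100.314] [631.892 286.369 174.135]
(545, 2, 110, -14) pos [ 0.545 -0.09  -0.081] ang [0.001 0.    0.121]
(510, 122, 110, -14) pos [ 0.72 -0.42  0.  ] ang [0. 0. 0.]
(474, 242.7, 110, -14) pos [ 0.723 -0.428  0.   ] ang [0. 0. 0.]
```

play_rows(delta_pos=[[0.05,-0.01,-0.02],[0.15,-0.025,-0.04],[0.28,-0.046,-0.06],[0.42,-0.07,-0.08],[0.545,-0.09,-0.08],[0.545,-0.09,-0.08]], angular=[[0,0,0.02],[0,0,0.045],[0,0,0.075],[0,0,0.1],[0,0,0.123],[0,0,0.123]])

```text
t: 22.95
eef_pos: [542.9, 6.0, 108.0]
orientation: [[0.243, 0.97, -0.002], [0.97, -0.243, 0.001], [0.001, -0.002, -1.0]]
wrist_force: [0.2, 1.2, -1.5]
grip_width: 64.4
gripper_force: 33.8
```

play_rows(delta_pos=[[0.1,-0.058,0],[0.25,-0.146,0],[0.42,-0.245,0],[0.58,-0.338,0],[0.68,-0.397,0],[0.72,-0.42,0],[0.72,-0.42,0],[0.72,-0.42,0]], angular=[[0,0,0],[0,0,0],[0,0,0],[0,0,0],[0,0,0],[0,0,0],[0,0,0],[0,0,0]])

```text
t: 23.75
eef_pos: [510.7, 120.2, 108.0]
orientation: [[0.25, 0.968, 0.0], [0.968, -0.25, -0.003], [-0.002, 0.001, -1.0]]
wrist_force: [-0.7, -0.0, -1.7]
grip_width: 64.6
gripper_force: 33.8
```

```bash
python3 - <<'E'
from h import *
s=sensors.state();p,R=s['eef_pos'],s['orientation'];print(s['t'],p,R,s['grip_width'])
im,d=grab('wrist','w10.png');np.savez('pics/w10.npz',im=im,d=d,p=p,R=R);W=wpc(d,p,R)
m=((im.max(2)<60)&(abs(W[...,0]-474)<90)&(abs(W[...,1]-243)<100)&(abs(W[...,2]-4)<15)).astype(np.uint8)
m=cv2.morphologyEx(m,cv2.MORPH_OPEN,np.ones((3,3)));cs,_=cv2.findContours(m,cv2.RETR_EXTERNAL,cv2.CHAIN_APPROX_NONE)
q=max(cs,key=cv2.contourArea)[:,0];print(cv2.contourArea(q),q.min(0),q.max(0))
print('mat wrist',rectof(wray(q,4,p,R)))
E
```

```text
23.75 [510.746 120.219 108.031] [[ 0.25   0.968  0.   ]
 [ 0.968 -0.25  -0.003]
 [-0.002  0.001 -1.   ]] 64.59599506000285
14717.0 [185   0] [290 149]
mat wrist (array([473.17 , 242.148]), 126.54576873779297, 91.5590591430664, 75.3695297241211)
```

View pics/w10.png

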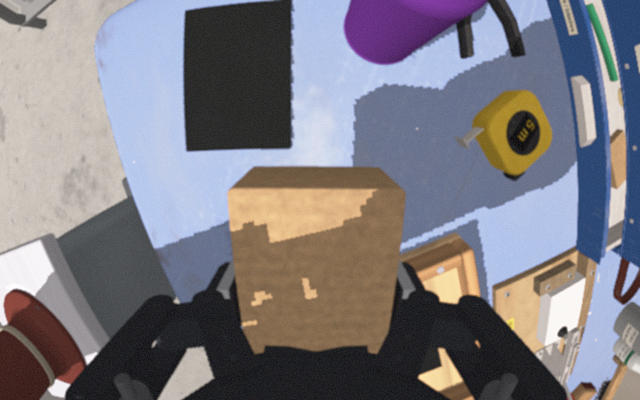

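The view shows the whole mat at (240,75) and the carton held square. The purple can is clear of the path at (400,20). Moving on and lowering onto the mat.

```bash
python3 - <<'E'
from h import *
go((473.9,243.6,108,-14.6),(473.9,243.6,2,-14.6))
E
```

```text
(473.9, 243.6, 108, -14.6) pos [ 0.735 -0.445 -0.001] ang [0.    0.001 0.   ]
(473.9, 243.6, 2, -14.6) pos [0.    0.    0.707] ang [0. 0. 0.]
```

play_rows(delta_pos=[[0.1,-0.06,0],[0.25,-0.151,0],[0.42,-0.254,0],[0.58,-0.351,0],[0.68,-0.412,0],[0.735,-0.445,0],[0.735,-0.445,0],[0.735,-0.445,0]], angular=[[0,0.001,0],[0,0.001,0],[0,0.001,0],[0,0.001,0],[0,0.001,0],[0,0.001,0],[0,0.001,0],[0,0.001,0]])

```text
t: 24.6
eef_pos: [473.8, 243.7, 108.1]
orientation: [[0.251, 0.968, 0.001], [0.968, -0.251, 0.0], [0.001, 0.001, -1.0]]
wrist_force: [1.3, -0.2, -1.1]
grip_width: 64.3
gripper_force: 33.8
```

play_rows(delta_pos=[[0,0,0.1],[0,0,0.25],[0,0,0.4],[0,0,0.53],[0,0,0.62],[0,0,0.67],[0,0,0.69],[0,0,0.69]], angular=[[0,0,0],[0,0,0],[0,0,0],[0,0,0],[0,0,0],[0,0,0],[0,0,0],[0,0,0]])

```text
t: 25.4
eef_pos: [473.5, 245.8, 4.9]
orientation: [[0.249, 0.969, 0.002], [0.969, -0.249, 0.002], [0.003, 0.001, -1.0]]
wrist_force: [0.1, -0.8, -1.4]
grip_width: 64.6
gripper_force: 33.9
```

```bash
python3 - <<'E'
from h import *
s=sensors.state();print(s['t'],s['eef_pos'],s['wrist_force'])
go((473.9,243.6,-0.5,-14.6))
E
```

```text
25.4 [473.511 245.761   4.919] [ 0.068 -0.836 -1.411]
(473.9, 243.6, -0.5, -14.6) pos [-0.013  0.006  0.036] ang [ 0.    -0.001  0.001]
```

play_rows(delta_pos=[[-0.013,0.006,0],[-0.013,0.006,0.012],[-0.013,0.006,0.024],[-0.013,0.006,0.034],[-0.013,0.006,0.034]], angular=[[0,-0.001,0.001],[0,-0.001,0.001],[0,-0.001,0.001],[0,-0.001,0.001],[0,-0.001,0.001]])

```text
t: 25.9
eef_pos: [473.4, 243.8, -0.4]
orientation: [[0.251, 0.968, 0.0], [0.968, -0.251, -0.001], [-0.001, 0.0, -1.0]]
wrist_force: [-0.2, 0.2, -1.7]
grip_width: 64.6
gripper_force: 33.9
```

play_rows(delta_pos=[[0,0,0.006],[0,0,0.01],[0,0,0.01]], angular=[[0,0,0],[0,0,0],[0,0,0]])

```text
t: 26.2
eef_pos: [473.5, 243.8, -0.6]
orientation: [[0.252, 0.968, 0.001], [0.968, -0.252, -0.001], [-0.001, 0.001, -1.0]]
wrist_force: [-2.0, -1.6, 8.6]
grip_width: 64.6
gripper_force: 34.8
```

play_rows(delta_pos=[[0,0,-0.003],[0,0,-0.003],[0,0,-0.003],[0,0,-0.003],[0,0,-0.003],[0,0,-0.003]], angular=[[0,0,0],[0,0,0],[0,0,0],[0,0,0],[0,0,0],[0,0,0]], fingers=-1)

```text
t: 26.8
eef_pos: [473.5, 243.8, -1.5]
orientation: [[0.252, 0.968, 0.0], [0.968, -0.252, -0.001], [-0.001, 0.001, -1.0]]
wrist_force: [-0.6, 0.7, -0.6]
grip_width: 85.1
gripper_force: 0.0
```

play_rows(delta_pos=[[0,0,-0.1],[0,0,-0.25],[0,0,-0.5],[0,0,-0.8],[0,0,-0.98],[0,0,-0.98],[0,0,-0.98]], angular=[[0,0,0],[0,0,0],[0,0,0],[0,0,0],[0,0,0],[0,0,0],[0,0,0]])

```text
t: 27.5
eef_pos: [473.4, 243.7, 145.8]
orientation: [[0.252, 0.968, 0.001], [0.968, -0.252, -0.001], [-0.001, 0.001, -1.0]]
wrist_force: [0.2, -0.5, 0.1]
grip_width: 85.5
gripper_force: 0.0
```

```bash
python3 - <<'E'
from h import *
s=sensors.state();p,R=s['eef_pos'],s['orientation'];print(s['t'],p,s['grip_width'])
im,d=grab('wrist','w11.png');W=wpc(d,p,R);it,dt=grab('top','t11.png');P=pts('top',dt)
for n,Q,i in(('wrist',W,im),('top',P,it)):
    m=(abs(Q[...,0]-474)<80)&(abs(Q[...,1]-243)<90)&(abs(Q[...,2]-49)<9);m=cv2.morphologyEx(m.astype(np.uint8),cv2.MORPH_OPEN,np.ones((3,3)))>0
    if m.sum()>9: print(n,'carton',rectof(Q[m]),Q[m][:,2].mean())
    m=(i.max(2)<60)&(abs(Q[...,0]-474)<75)&(abs(Q[...,1]-243)<80)&(abs(Q[...,2]-4)<7)
    if m.sum()>9: print(n,'mat',rectof(Q[m]),m.sum())
E
```

```text
27.5 [473.45  243.701 145.848] 85.46309571464526
wrist carton (array([472.961, 242.376]), 100.42303466796875, 65.6674575805664, 75.17469787597656) 47.242397945928175
wrist mat (array([472.522, 242.87 ]), 127.02256774902344, 92.35163116455078, 75.3121566772461) 2745
top carton (array([470.179, 231.107]), 74.52779388427734, 65.10186767578125, 75.80240631103516) 49.964866838690625
top mat (array([470.729, 230.456]), 100.72816467285156, 91.12538146972656, 75.52295684814453) 291
```

View pics/w11.png

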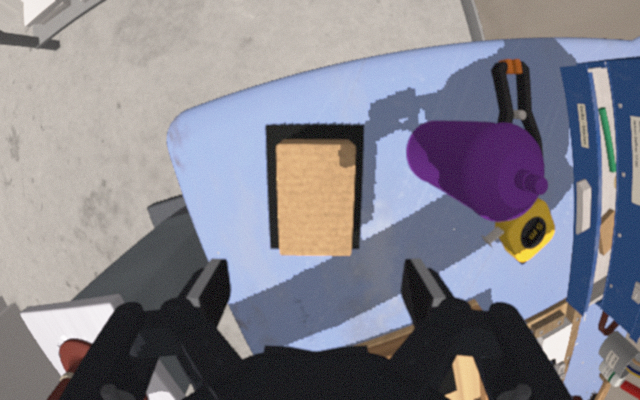

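The carton lies flat within about 1 mm and 0.2° of the mat's middle and axes. Now I measure the cans on the board from the same top frame.

```bash
python3 - <<'E'
from h import *
it,dt=grab('top','t12.png');P=pts('top',dt)
for lo,hi,n in((214,226,'cap'),(174,188,'head'),(136,147,'shoulder')):
    m=(P[...,2]>lo)&(P[...,2]<hi)&(abs(P[...,0]-500)<110)&(abs(P[...,1]+350)<80);q=P[m]
    if n!='cap':
        m&=P[...,0]<500;q=P[m]
    if len(q): print('top',n,len(q),q.mean(0),'mid',(q.max(0)+q.min(0))/2)
go((473.4,243.7,250,-14),(460,100,250,7.8),(455,-50,250,7.8),(450,-200,250,7.8),(446,-352,250,7.8))
E
```

```text
top cap 283 [ 564.465 -343.529  220.195] mid [ 564.809 -343.085  220.031]
top head 15 [ 448.913 -349.352  180.453] mid [ 449.194 -348.865  179.994]
top shoulder 37 [ 451.323 -335.186  143.619] mid [ 448.117 -350.34   141.48 ]
(473.4, 243.7, 250, -14) pos [ 0.003  0.004 -0.706] ang [-0.001  0.001 -0.003]
(460, 100, 250, 7.8) pos [-0.951  0.145  0.   ] ang [ 0.     0.    -0.121]
(455, -50, 250, 7.8) pos [-0.986 -0.169  0.   ] ang [0. 0. 0.]
(450, -200, 250, 7.8) pos [-0.986 -0.169  0.   ] ang [0. 0. 0.]
(446, -352, 250, 7.8) pos [-1.    -0.164  0.   ] ang [0. 0. 0.]
```

```bash
python3 - <<'E'
from h import *
go((473.4,243.7,250,7.8),(485,97,250,7.8),(485,-51,250,7.8),(468,-199,250,7.8),(446,-346,250,7.8))
E
```

```text
(473.4, 243.7, 250, 7.8) pos [ 0.003  0.004 -0.706] ang [-0.001  0.001 -0.124]
(485, 97, 250, 7.8) pos [-0.979 -0.056  0.   ] ang [0. 0. 0.]
(485, -51, 250, 7.8) pos [-0.978 -0.134  0.   ] ang [0. 0. 0.]
(468, -199, 250, 7.8) pos [-0.962 -0.246  0.   ] ang [0. 0. 0.]
(446, -346, 250, 7.8) pos [-0.951 -0.278  0.   ] ang [0. 0. 0.]
```

play_rows(delta_pos=[[0,0,-0.3],[0,0,-0.6],[0,0,-0.706],[0,0,-0.706],[0,0,-0.706]], angular=[[0,0,0],[0,0,-0.045],[0,0,-0.09],[0,0,-0.124],[0,0,-0.124]])

```text
t: 28.15
eef_pos: [473.2, 243.6, 250.7]
orientation: [[-0.134, 0.991, -0.001], [0.991, 0.134, -0.001], [-0.001, -0.001, -1.0]]
wrist_force: [-1.3, 0.7, -0.1]
grip_width: 85.2
gripper_force: 0.0
```

play_rows(delta_pos=[[-0.979,-0.056,0],[-0.979,-0.056,0],[-0.979,-0.056,0],[-0.979,-0.056,0]], angular=[[0,0,0],[0,0,0],[0,0,0],[0,0,0]])

```text
t: 28.55
eef_pos: [485.1, 87.8, 249.4]
orientation: [[-0.118, 0.993, -0.004], [0.993, 0.118, -0.008], [-0.007, -0.005, -1.0]]
wrist_force: [-0.1, 0.1, -0.6]
grip_width: 85.9
gripper_force: 0.0
```

play_rows(delta_pos=[[-0.978,-0.134,0],[-0.978,-0.134,0],[-0.978,-0.134,0],[-0.978,-0.134,0]], angular=[[0,0,0],[0,0,0],[0,0,0],[0,0,0]])

```text
t: 28.95
eef_pos: [483.6, -59.5, 249.8]
orientation: [[-0.118, 0.993, -0.004], [0.993, 0.118, -0.005], [-0.005, -0.005, -1.0]]
wrist_force: [0.6, -0.3, 0.8]
grip_width: 85.4
gripper_force: 0.0
```

play_rows(delta_pos=[[-0.962,-0.246,0],[-0.962,-0.246,0],[-0.962,-0.246,0],[-0.962,-0.246,0]], angular=[[0,0,0],[0,0,0],[0,0,0],[0,0,0]])

```text
t: 29.35
eef_pos: [465.1, -207.0, 249.9]
orientation: [[-0.119, 0.993, -0.004], [0.993, 0.119, -0.004], [-0.004, -0.005, -1.0]]
wrist_force: [-1.1, -0.2, -0.4]
grip_width: 85.5
gripper_force: 0.0
```

play_rows(delta_pos=[[-0.951,-0.278,0],[-0.951,-0.278,0],[-0.951,-0.278,0],[-0.951,-0.278,0],[-0.951,-0.278,0],[-0.951,-0.278,0]], angular=[[0,0,0],[0,0,0],[0,0,0],[0,0,0],[0,0,0],[0,0,0]])

```text
t: 29.95
eef_pos: [446.3, -343.2, 251.2]
orientation: [[-0.137, 0.991, -0.0], [0.991, 0.137, 0.002], [0.002, -0.0, -1.0]]
wrist_force: [0.1, 0.8, -0.6]
grip_width: 85.1
gripper_force: 0.0
```

```bash
python3 - <<'E'
from h import *
s=sensors.state();p,R=s['eef_pos'],s['orientation'];print(s['t'],p,R[:,1:])
im,d=grab('wrist','w13.png');W=wpc(d,p,R)
for lo,hi,n,xc in((212,226,'cap',562),(172,186,'head',447),(134,147,'shoulder',447)):
    q=W[(W[...,2]>lo)&(W[...,2]<hi)&(abs(W[...,0]-xc)<45)&(abs(W[...,1]+348)<50)]
    if len(q): print(n,len(q),q.mean(0),'mid',(q.max(0)+q.min(0))/2)
go((445.5,-351.9,150,7.8),(445.5,-351.9,101,7.8))
E
```

```text
29.95 [ 446.32  -343.187  251.182] [[ 0.991 -0.   ]
 [ 0.137  0.002]
 [-0.    -1.   ]]
cap 2795 [ 561.65  -344.275  216.834] mid [ 564.214 -345.984  215.839]
head 153 [ 448.087 -351.7    178.441] mid [ 448.57  -352.296  176.588]
shoulder 578 [ 445.59  -337.082  143.515] mid [ 447.322 -352.012  142.607]
(445.5, -351.9, 150, 7.8) pos [-0.058 -0.015  0.677] ang [ 0.    -0.     0.001]
(445.5, -351.9, 101, 7.8) pos [0.    0.    0.327] ang [0. 0. 0.]
```

play_rows(delta_pos=[[-0.058,-0.015,0.15],[-0.058,-0.015,0.35],[-0.058,-0.015,0.55],[-0.058,-0.015,0.677],[-0.058,-0.015,0.677],[-0.058,-0.015,0.677]], angular=[[0,0,0.001],[0,0,0.001],[0,0,0.001],[0,0,0.001],[0,0,0.001],[0,0,0.001]])

```text
t: 30.6
eef_pos: [445.5, -353.4, 151.0]
orientation: [[-0.134, 0.991, 0.001], [0.991, 0.134, -0.001], [-0.001, 0.001, -1.0]]
wrist_force: [0.9, 0.2, 1.4]
grip_width: 85.2
gripper_force: 0.0
```

```bash
python3 - <<'E'
from h import *
s=sensors.state();print(s['t'],s['eef_pos'],s['wrist_force'])
go((445.6,-351.9,101,7.8))
E
```

```text
30.6 [ 445.539 -353.434  151.019] [0.918 0.219 1.37 ]
(445.6, -351.9, 101, 7.8) pos [0.01  0.001 0.333] ang [ 0.     0.    -0.001]
```

play_rows(delta_pos=[[0.01,0.001,0.1],[0.01,0.001,0.2],[0.01,0.001,0.29],[0.01,0.001,0.333],[0.01,0.001,0.333],[0.01,0.001,0.333]], angular=[[0,0,-0.001],[0,0,-0.001],[0,0,-0.001],[0,0,-0.001],[0,0,-0.001],[0,0,-0.001]])

```text
t: 31.2
eef_pos: [445.1, -353.4, 101.1]
orientation: [[-0.135, 0.991, 0.002], [0.991, 0.135, -0.002], [-0.002, 0.001, -1.0]]
wrist_force: [-0.7, 0.2, 0.1]
grip_width: 85.3
gripper_force: 0.0
```

play_rows(delta_pos=[[0,0,0],[0,0,0],[0,0,0],[0,0,0],[0,0,0],[0,0,0],[0,0,0],[0,0,0]], angular=[[0,0,0],[0,0,0],[0,0,0],[0,0,0],[0,0,0],[0,0,0],[0,0,0],[0,0,0]], fingers=1, newtons=60)

```text
t: 32.0
eef_pos: [445.4, -353.7, 102.0]
orientation: [[-0.135, 0.991, 0.003], [0.991, 0.135, -0.003], [-0.003, 0.002, -1.0]]
wrist_force: [-0.2, 0.6, 6.5]
grip_width: 62.8
gripper_force: 65.7
```

play_rows(delta_pos=[[0,0,-0.03],[0,0,-0.1],[0,0,-0.2],[0,0,-0.3],[0,0,-0.4],[0,0,-0.45],[0,0,-0.45]], angular=[[0,0,0],[0,0,0],[0,0,0],[0,0,0],[0,0,0],[0,0,0],[0,0,0]])

```text
t: 32.7
eef_pos: [445.0, -353.4, 169.2]
orientation: [[-0.135, 0.991, 0.002], [0.991, 0.135, -0.002], [-0.003, 0.002, -1.0]]
wrist_force: [0.4, -1.5, -2.1]
grip_width: 63.1
gripper_force: 66.2
```

```bash
python3 - <<'E'
from h import *
s=sensors.state();p=s['eef_pos'];print(s['t'],p,s['wrist_force'],s['torque'],s['grip_width'])
t=np.array([486.0,-33.6,p[2]]);d=t-p
go(*[(*(p+d*k/3),7.8) for k in(1,2,3)])
E
```

```text
32.7 [ 444.998 -353.432  169.201] [ 0.414 -1.484 -2.088] [-0.033  0.026 -0.015] 63.12847891489368
(np.float64(458.6654327140261), np.float64(-246.82126656857446), np.float64(169.20145846636638), 7.8) pos [ 0.692  0.186 -0.001] ang [ 0.001  0.001 -0.   ]
(np.float64(472.33271635701306), np.float64(-140.21063328428724), np.float64(169.20145846636638), 7.8) pos [0.692 0.187 0.   ] ang [0. 0. 0.]
(np.float64(486.0), np.float64(-33.60000000000002), np.float64(169.20145846636638), 7.8) pos [0.692 0.187 0.   ] ang [0. 0. 0.]
```

play_rows(delta_pos=[[0.03,0.008,0],[0.09,0.024,0],[0.18,0.048,0],[0.28,0.075,0],[0.38,0.1,0],[0.48,0.128,0],[0.58,0.155,0],[0.692,0.186,0]], angular=[[0,0,0],[0,0,0],[0,0,0],[0,0,0],[0,0,0],[0,0,0],[0,0,0],[0,0,0]])

```text
t: 33.5
eef_pos: [458.3, -245.2, 168.0]
orientation: [[-0.135, 0.991, 0.001], [0.991, 0.135, -0.001], [-0.001, 0.0, -1.0]]
wrist_force: [-0.3, -0.4, -2.4]
grip_width: 63.1
gripper_force: 66.1
```

play_rows(delta_pos=[[0.1,0.027,0],[0.2,0.053,0],[0.3,0.08,0],[0.4,0.107,0],[0.5,0.134,0],[0.6,0.16,0],[0.692,0.187,0]], angular=[[0,0,0],[0,0,0],[0,0,0],[0,0,0],[0,0,0],[0,0,0],[0,0,0]])

```text
t: 34.2
eef_pos: [472.0, -138.5, 167.9]
orientation: [[-0.135, 0.991, 0.001], [0.991, 0.135, -0.001], [-0.001, 0.001, -1.0]]
wrist_force: [-0.1, -0.3, -2.8]
grip_width: 63.1
gripper_force: 66.1
```

play_rows(delta_pos=[[0.1,0.027,0],[0.2,0.053,0],[0.3,0.08,0],[0.4,0.107,0],[0.5,0.134,0],[0.58,0.155,0],[0.64,0.171,0],[0.681,0.187,0],[0.681,0.187,0],[0.681,0.187,0]], angular=[[0,0,0],[0,0,0],[0,0,0],[0,0,0],[0,0,0],[0,0,0],[0,0,0],[0,0,0],[0,0,0],[0,0,0]])

```text
t: 35.2
eef_pos: [485.9, -35.5, 167.7]
orientation: [[-0.134, 0.991, 0.0], [0.991, 0.134, -0.001], [-0.001, 0.0, -1.0]]
wrist_force: [-0.0, -0.0, -2.3]
grip_width: 63.1
gripper_force: 66.1
```

```bash
python3 - <<'E'
from h import *
s=sensors.state();p=s['eef_pos'];print(s['t'],p,s['wrist_force'],s['orientation'][:,2],s['grip_width'])
go((486.2,-35.2,104,7.8))
E
```

```text
35.2 [485.915 -35.498 167.708] [-0.018 -0.043 -2.304] [ 0.    -0.001 -1.   ] 63.14146811433316
(486.2, -35.2, 104, 7.8) pos [0.002 0.002 0.425] ang [ 0.     0.    -0.001]
```

play_rows(delta_pos=[[0.002,0.002,0.08],[0.002,0.002,0.18],[0.002,0.002,0.28],[0.002,0.002,0.36],[0.002,0.002,0.4],[0.002,0.002,0.42],[0.002,0.002,0.43],[0.002,0.002,0.434],[0.002,0.002,0.434]], angular=[[0,0,0],[0,0,0],[0,0,0],[0,0,0],[0,0,0],[0,0,0],[0,0,0],[0,0,0],[0,0,0]])

```text
t: 36.1
eef_pos: [486.6, -34.6, 103.0]
orientation: [[-0.135, 0.991, 0.001], [0.991, 0.135, -0.001], [-0.001, 0.001, -1.0]]
wrist_force: [0.1, 0.7, -2.1]
grip_width: 62.9
gripper_force: 66.2
```

play_rows(delta_pos=[[-0.003,0,0.006],[-0.003,0,0.012],[-0.003,0,0.016],[-0.003,0,0.016]], angular=[[0,0,0],[0,0,0],[0,0,0],[0,0,0]])

```text
t: 36.5
eef_pos: [486.8, -35.0, 101.9]
orientation: [[-0.135, 0.991, 0.002], [0.991, 0.135, -0.002], [-0.002, 0.002, -1.0]]
wrist_force: [-1.9, 0.2, 7.9]
grip_width: 63.2
gripper_force: 67.6
```

play_rows(delta_pos=[[0,0,-0.003],[0,0,-0.003],[0,0,-0.003],[0,0,-0.003],[0,0,-0.003],[0,0,-0.003]], angular=[[0,0,0],[0,0,0],[0,0,0],[0,0,0],[0,0,0],[0,0,0]], fingers=-1)

```text
t: 37.1
eef_pos: [486.3, -35.0, 100.6]
orientation: [[-0.135, 0.991, 0.0], [0.991, 0.135, -0.001], [-0.001, 0.0, -1.0]]
wrist_force: [-0.3, -0.4, 0.2]
grip_width: 85.5
gripper_force: 0.0
```

play_rows(delta_pos=[[0,0,-0.1],[0,0,-0.3],[0,0,-0.6],[0,0,-0.9],[0,0,-0.99],[0,0,-0.99],[0,0,-0.99]], angular=[[0,0,0],[0,0,0],[0,0,0],[0,0,0],[0,0,0],[0,0,0],[0,0,0]])

```text
t: 37.8
eef_pos: [485.5, -35.1, 248.4]
orientation: [[-0.135, 0.991, -0.001], [0.991, 0.135, -0.001], [-0.001, -0.001, -1.0]]
wrist_force: [0.3, -0.2, 0.1]
grip_width: 85.5
gripper_force: 0.0
```

```bash
python3 - <<'E'
from h import *
s=sensors.state();p=s['eef_pos'];print(s['t'],p,s['grip_width'])
t=np.array([561.5,-345.5,252]);d=t-p
go(*[(*(p+d*k/3),7.8) for k in(1,2,3)])
E
```

```text
37.8 [485.505 -35.061 248.445] 85.47989869288325
(np.float64(510.83675365424295), np.float64(-138.54041320859633), np.float64(249.6298168308297), 7.8) pos [-0.706  0.074 -0.007] ang [-0.  0. -0.]
(np.float64(536.1683768271215), np.float64(-242.02020660429815), np.float64(250.81490841541486), 7.8) pos [-0.706  0.074 -0.008] ang [0. 0. 0.]
(np.float64(561.5), np.float64(-345.5), np.float64(252.0), 7.8) pos [-0.706  0.074 -0.008] ang [0. 0. 0.]
```

play_rows(delta_pos=[[-0.706,0.074,-0.007],[-0.706,0.074,-0.007],[-0.706,0.074,-0.007]], angular=[[0,0,0],[0,0,0],[0,0,0]])

```text
t: 38.1
eef_pos: [510.5, -146.7, 247.5]
orientation: [[-0.124, 0.992, -0.004], [0.992, 0.124, -0.005], [-0.004, -0.005, -1.0]]
wrist_force: [-0.6, 0.2, -0.7]
grip_width: 85.5
gripper_force: 0.0
```

play_rows(delta_pos=[[-0.706,0.074,-0.008],[-0.706,0.074,-0.008],[-0.706,0.074,-0.008]], angular=[[0,0,0],[0,0,0],[0,0,0]])

```text
t: 38.4
eef_pos: [535.0, -250.1, 248.4]
orientation: [[-0.124, 0.992, -0.004], [0.992, 0.124, -0.004], [-0.004, -0.005, -1.0]]
wrist_force: [-0.6, 0.3, -1.1]
grip_width: 85.3
gripper_force: 0.0
```

play_rows(delta_pos=[[-0.706,0.074,-0.008],[-0.706,0.074,-0.008],[-0.706,0.074,-0.008],[-0.706,0.074,-0.008],[-0.706,0.074,-0.008],[-0.706,0.074,-0.008]], angular=[[0,0,0],[0,0,0],[0,0,0],[0,0,0],[0,0,0],[0,0,0]])

```text
t: 39.0
eef_pos: [562.4, -342.3, 252.6]
orientation: [[-0.138, 0.99, -0.0], [0.99, 0.138, 0.001], [0.001, -0.0, -1.0]]
wrist_force: [-0.1, -0.3, -0.2]
grip_width: 84.9
gripper_force: 0.0
```

```bash
python3 - <<'E'
from h import *
s=sensors.state();p,R=s['eef_pos'],s['orientation'];print(s['t'],p,R[:,1:])
P=pts('top',grab('top','t14.png')[1]);R0=np.zeros((400,640),bool);R0[165:265,275:335]=1
for lo,hi,n in((174,186,'head'),(136,146,'shoulder')):
    q=P[R0&(P[...,2]>lo)&(P[...,2]<hi)&(P[...,1]>-80)];print('top',n,len(q),q.mean(0),(q.max(0)+q.min(0))/2)
im,d=grab('wrist','w14.png');W=wpc(d,p,R)
q=W[(W[...,2]>212)&(W[...,2]<221)&(abs(W[...,0]-562)<32)&(abs(W[...,1]+345)<32)&(im.min(2)>70)];print('wrist cap',len(q),q.mean(0),(q.max(0)+q.min(0))/2)
go((561.5,-345.5,200,7.8),(561.5,-345.5,144,7.8))
E
```

```text
39.0 [ 562.407 -342.307  252.638] [[ 0.99  -0.   ]
 [ 0.138  0.001]
 [-0.    -1.   ]]
top head 13 [490.716 -32.82  181.533] [490.969 -32.5   180.078]
top shoulder 28 [486.769 -34.378 143.21 ] [488.383 -33.468 141.871]
wrist cap 4106 [ 564.527 -343.291  216.62 ] [ 565.057 -344.58   215.679]
(561.5, -345.5, 200, 7.8) pos [-0.014 -0.008  0.355] ang [0.    0.    0.001]
(561.5, -345.5, 144, 7.8) pos [0.    0.    0.373] ang [0. 0. 0.]
```

The primer is back within about 2 mm of its start. Now the yellow can, gripped lower on the body this time.

play_rows(delta_pos=[[-0.016,0.005,0.1],[-0.016,0.005,0.25],[-0.016,0.005,0.351],[-0.016,0.005,0.351],[-0.016,0.005,0.351],[-0.016,0.005,0.351]], angular=[[0,0,0.001],[0,0,0.001],[0,0,0.001],[0,0,0.001],[0,0,0.001],[0,0,0.001]])

```text
t: 39.7
eef_pos: [563.8, -347.6, 201.3]
orientation: [[-0.132, 0.991, 0.002], [0.991, 0.132, -0.002], [-0.002, 0.002, -1.0]]
wrist_force: [0.1, 0.3, 0.5]
grip_width: 85.3
gripper_force: 0.0
```

```bash
python3 - <<'E'
from h import *
s=sensors.state();p,R=s['eef_pos'],s['orientation'];print(s['t'],p,s['wrist_force'])
im,d=grab('wrist');W=wpc(d,p,R)
q=W[(W[...,2]>212)&(W[...,2]<221)&(abs(W[...,0]-562)<32)&(abs(W[...,1]+345)<32)&(im.min(2)>70)];print('wrist cap',len(q),q.mean(0),(q.max(0)+q.min(0))/2)
cv2.imwrite('pics/w15c.png',im[150:400,150:490])
go((563.5,-344.5,160,7.8),(563.5,-344.5,144,7.8))
E
```

```text
39.7 [ 563.85  -347.625  201.295] [0.11  0.322 0.49 ]
wrist cap 6874 [ 564.489 -342.93   216.964] [ 565.145 -345.204  216.006]
(563.5, -344.5, 160, 7.8) pos [ 0.022 -0.     0.276] ang [ 0.001  0.001 -0.001]
(563.5, -344.5, 144, 7.8) pos [0.    0.    0.107] ang [0. 0. 0.]
```

View pics/w15c.png

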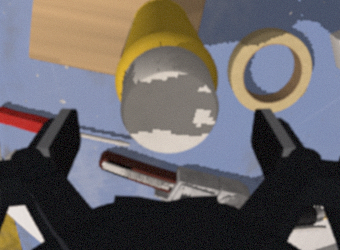

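The cap at (169,100) is centred between the pads. Descending and gripping.

play_rows(delta_pos=[[0.022,0,0.05],[0.022,0,0.12],[0.022,0,0.2],[0.022,0,0.276],[0.022,0,0.34],[0.022,0,0.38],[0.022,0,0.38],[0.022,0,0.38]], angular=[[0.001,0.001,-0.001],[0.001,0.001,-0.001],[0.001,0.001,-0.001],[0.001,0.001,-0.001],[0.001,0.001,-0.001],[0.001,0.001,-0.001],[0.001,0.001,-0.001],[0.001,0.001,-0.001]])

```text
t: 40.55
eef_pos: [563.0, -344.4, 143.4]
orientation: [[-0.135, 0.991, -0.003], [0.991, 0.135, 0.002], [0.002, -0.002, -1.0]]
wrist_force: [0.8, -0.6, -0.3]
grip_width: 85.2
gripper_force: 0.0
```

play_rows(delta_pos=[[0,0,0],[0,0,0],[0,0,0],[0,0,0],[0,0,0],[0,0,0],[0,0,0],[0,0,0]], angular=[[0,0,0],[0,0,0],[0,0,0],[0,0,0],[0,0,0],[0,0,0],[0,0,0],[0,0,0]], fingers=1, newtons=70)

```text
t: 41.35
eef_pos: [563.8, -344.8, 145.0]
orientation: [[-0.135, 0.991, -0.0], [0.991, 0.135, 0.0], [0.0, -0.0, -1.0]]
wrist_force: [-0.3, 0.6, 5.8]
grip_width: 61.8
gripper_force: 75.7
```

play_rows(delta_pos=[[0,0,-0.03],[0,0,-0.1],[0,0,-0.2],[0,0,-0.3],[0,0,-0.4],[0,0,-0.45],[0,0,-0.45]], angular=[[0,0,0],[0,0,0],[0,0,0],[0,0,0],[0,0,0],[0,0,0],[0,0,0]])

```text
t: 42.05
eef_pos: [563.2, -344.5, 211.6]
orientation: [[-0.135, 0.991, -0.002], [0.991, 0.135, 0.001], [0.002, -0.002, -1.0]]
wrist_force: [-0.2, -0.1, -5.1]
grip_width: 61.6
gripper_force: 76.9
```

```bash
python3 - <<'E'
from h import *
s=sensors.state();p,R=s['eef_pos'],s['orientation'];print(s['t'],p,s['wrist_force'],s['torque'],s['grip_width'])
im,d=grab('wrist');W=wpc(d,p,R)
q=W[(abs(W[...,2]-p[2]-72)<6)&(abs(W[...,0]-562)<32)&(abs(W[...,1]+345)<32)&(im.min(2)>70)];print('wrist cap - tcp',len(q),q.mean(0)-p if len(q) else 0)
t=np.array([501.0,-135,p[2]]);d=t-p
go(*[(*(p+d*k/2),7.8) for k in(1,2)])
E
```

```text
42.05 [ 563.22  -344.532  211.588] [-0.159 -0.052 -5.1  ] [ 0.032 -0.04  -0.024] 61.59024747071433
wrist cap - tcp 8173 [-1.079 11.098 71.486]
(np.float64(532.1098635553662), np.float64(-239.76603709229138), np.float64(211.58822526959355), 7.8) pos [ 0.718 -0.108 -0.005] ang [-0.001 -0.001 -0.   ]
(np.float64(501.0), np.float64(-135.0), np.float64(211.58822526959355), 7.8) pos [ 0.72  -0.111  0.   ] ang [0. 0. 0.]
```

```bash
cat > cap.py <<'E'
from h import *
def cap(zt):
    "cap centre in tool x,y from the visible far edge of its flat top (tool z about zt)"
    s=sensors.state();p,R=s['eef_pos'],s['orientation'];im,d=grab('wrist');W=(wpc(d,p,R)-p)@R
    m=(abs(W[...,2]-zt)<4)&(abs(W[...,1])<40)&(abs(W[...,0])<50)&(im.min(2)>70)
    q=W[cv2.morphologyEx(m.astype(np.uint8),cv2.MORPH_OPEN,np.ones((3,3)))>0]
    print('tcp',p,'n',len(q),'x',q[:,0].min(),q[:,0].max(),'y',q[:,1].min(),q[:,1].max(),'z',np.median(q[:,2]),'-> x centre',q[:,0].max()-24.7)
if __name__=='__main__': cap(-71.5)
E
python3 cap.py
```

```text
tcp [ 562.664 -344.342  210.557] n 7703 x -6.0279046260454745 24.34677326693768 y -24.349050622653415 24.763775309080593 z -71.96974078631808 -> x centre -0.3532267330623178
```

The can is centred in the jaws (x offset -0.35 mm). Carrying it gently to its spot.

play_rows(delta_pos=[[0.02,-0.003,0],[0.06,-0.009,0],[0.12,-0.018,0],[0.2,-0.03,0],[0.28,-0.042,0],[0.36,-0.054,0],[0.45,-0.067,0],[0.54,-0.081,0],[0.63,-0.094,0],[0.722,-0.108,0]], angular=[[0,0,0],[0,0,0],[0,0,0],[0,0,0],[0,0,0],[0,0,0],[0,0,0],[0,0,0],[0,0,0],[0,0,0]])

```text
t: 43.15
eef_pos: [532.0, -238.1, 211.2]
orientation: [[-0.135, 0.991, -0.003], [0.991, 0.135, 0.002], [0.002, -0.003, -1.0]]
wrist_force: [0.8, 0.4, -4.9]
grip_width: 61.3
gripper_force: 76.9
```

play_rows(delta_pos=[[0.09,-0.013,0],[0.18,-0.027,0],[0.27,-0.04,0],[0.36,-0.054,0],[0.45,-0.067,0],[0.53,-0.08,0],[0.6,-0.09,0],[0.66,-0.1,0],[0.7,-0.105,0],[0.722,-0.108,0]], angular=[[0,0,0],[0,0,0],[0,0,0],[0,0,0],[0,0,0],[0,0,0],[0,0,0],[0,0,0],[0,0,0],[0,0,0]])

```text
t: 44.15
eef_pos: [501.6, -133.6, 211.5]
orientation: [[-0.135, 0.991, -0.003], [0.991, 0.135, 0.002], [0.002, -0.003, -1.0]]
wrist_force: [-0.5, -0.5, -4.5]
grip_width: 61.7
gripper_force: 76.8
```

play_rows(delta_pos=[[0,0,0],[0,0,0],[0,0,0]], angular=[[0,0,0],[0,0,0],[0,0,0]])

```text
t: 44.45
eef_pos: [501.8, -134.9, 211.4]
orientation: [[-0.134, 0.991, -0.003], [0.991, 0.134, 0.001], [0.002, -0.003, -1.0]]
wrist_force: [-0.4, 0.2, -4.7]
grip_width: 61.6
gripper_force: 76.8
```

```bash
python3 cap.py; python3 - <<'E'
from h import *
s=sensors.state();print(s['t'],s['orientation'],s['wrist_force'],s['grip_width'])
go((501.3,-134,150,7.8))
E
```

```text
tcp [ 501.76  -134.913  211.363] n 7754 x -6.665831885735285 24.136097323315376 y -24.339057739129597 24.958254596196635 z -72.09406951500135 -> x centre -0.5639026766846236
44.5 [[-0.134  0.991 -0.003]
 [ 0.991  0.134  0.002]
 [ 0.002 -0.003 -1.   ]] [-0.055 -0.779 -4.329] 61.44836335849693
(501.3, -134, 150, 7.8) pos [ 0.005 -0.001  0.409] ang [-0.001 -0.001 -0.001]
```

play_rows(delta_pos=[[0.005,-0.002,0.06],[0.005,-0.002,0.14],[0.005,-0.002,0.23],[0.005,-0.002,0.31],[0.005,-0.002,0.37],[0.005,-0.002,0.4],[0.005,-0.002,0.415],[0.005,-0.002,0.425],[0.005,-0.002,0.43],[0.005,-0.002,0.43]], angular=[[0,0,0],[0,0,0],[0,0,0],[0,0,0],[0,0,0],[0,0,0],[0,0,0],[0,0,0],[0,0,0],[0,0,0]])

```text
t: 45.5
eef_pos: [501.3, -133.4, 147.2]
orientation: [[-0.135, 0.991, -0.002], [0.991, 0.135, 0.002], [0.002, -0.002, -1.0]]
wrist_force: [0.2, -0.4, -4.5]
grip_width: 62.1
gripper_force: 76.8
```

play_rows(delta_pos=[[0,0,0.005],[0,0,0.01],[0,0,0.01]], angular=[[0,0,0],[0,0,0],[0,0,0]])

```text
t: 45.8
eef_pos: [501.0, -133.4, 145.4]
orientation: [[-0.135, 0.991, -0.003], [0.991, 0.135, 0.002], [0.002, -0.003, -1.0]]
wrist_force: [0.2, 0.1, -4.7]
grip_width: 61.6
gripper_force: 76.8
```

play_rows(delta_pos=[[0,0,0.005],[0,0,0.01],[0,0,0.012],[0,0,0.012]], angular=[[0,0,0],[0,0,0],[0,0,0],[0,0,0]])

```text
t: 46.2
eef_pos: [501.4, -133.7, 144.9]
orientation: [[-0.135, 0.991, -0.002], [0.991, 0.135, 0.001], [0.001, -0.002, -1.0]]
wrist_force: [-1.7, -0.7, 5.0]
grip_width: 62.0
gripper_force: 77.9
```

Touching down at +5 N. Release and rise, back to the first look-out pose (495,-132,290) for a comparison with the starting picture.

play_rows(delta_pos=[[0,0,0],[0,0,0],[0,0,0],[0,0,0],[0,0,0],[0,0,0]], angular=[[0,0,0],[0,0,0],[0,0,0],[0,0,0],[0,0,0],[0,0,0]], fingers=-1)

```text
t: 46.8
eef_pos: [501.1, -133.3, 143.6]
orientation: [[-0.135, 0.991, -0.003], [0.991, 0.135, 0.002], [0.002, -0.003, -1.0]]
wrist_force: [0.8, 0.2, -0.1]
grip_width: 85.4
gripper_force: 0.0
```

play_rows(delta_pos=[[0,0,-0.08],[0,0,-0.25],[0,0,-0.5],[0,0,-0.75],[0,0,-0.97],[0,0,-0.97],[0,0,-0.97]], angular=[[0,0,0],[0,0,0],[0,0,0],[0,0,0],[0,0,0],[0,0,0],[0,0,0]])

```text
t: 47.5
eef_pos: [501.7, -133.6, 290.4]
orientation: [[-0.135, 0.991, -0.001], [0.991, 0.135, 0.001], [0.001, -0.001, -1.0]]
wrist_force: [0.7, -0.4, -0.3]
grip_width: 85.5
gripper_force: 0.0
```

```bash
cat > cmp.py <<'E'
from h import *
s=sensors.state();p,R=s['eef_pos'],s['orientation'];print(s['t'],p)
z=np.load('pics/w2.npz');im,d=grab('wrist','w16.png')
for n,i,dd,pp,RR in(('start',z['im'],z['d'],z['p'],z['R']),('now',im,d,p,R)):
    W=wpc(dd,pp,RR);B=np.zeros((400,640),bool);B[25:260,260:460]=1
    for lo,hi,nm,c in((212,224,'cap',(501,-134)),(174,186,'head',(488,-34)),(136,146,'shoulder',(487,-34)),(100,210,'ybody',(501,-134))):
        q=W[B&(W[...,2]>lo)&(W[...,2]<hi)&(np.hypot(W[...,0]-c[0],W[...,1]-c[1])<45)]
        if len(q): print(n,nm,len(q),'mean',q.mean(0)[:2],'mid',((q.max(0)+q.min(0))/2)[:2])
    k=B&(i.max(2)<55)&(abs(W[...,2]-12)<6)
    for c in((495.7,-133.6),(482,-34)):
        q=W[k&(np.hypot(W[...,0]-c[0],W[...,1]-c[1])<39)];print(n,'black left',c,len(q),'mean',q.mean(0)[:2] if len(q) else '')
E
python3 - <<'E'
from h import *
s=sensors.state();print(s['eef_pos'])
go((494.8,-131.6,289.5,7.7))
E
```

```text
[ 501.702 -133.612  290.393]
(494.8, -131.6, 289.5, 7.7) pos [ 0.019 -0.044  0.006] ang [-0. -0.  0.]
```

play_rows(delta_pos=[[0.019,-0.044,0.006],[0.019,-0.044,0.006],[0.019,-0.044,0.006],[0.019,-0.044,0.006]], angular=[[0,0,0],[0,0,0],[0,0,0],[0,0,0]])

```text
t: 47.9
eef_pos: [494.3, -131.7, 287.7]
orientation: [[-0.135, 0.991, -0.004], [0.991, 0.135, 0.002], [0.003, -0.004, -1.0]]
wrist_force: [-0.9, 0.8, 0.5]
grip_width: 85.5
gripper_force: 0.0
```

```bash
python3 cmp.py
```

```text
47.9 [ 494.304 -131.661  287.658]
start cap 3078 mean [ 501.224 -133.131] mid [ 501.782 -134.77 ]
start head 121 mean [487.919 -33.643] mid [487.79  -33.542]
start shoulder 412 mean [488.278 -37.129] mid [486.696 -33.971]
start ybody 1888 mean [ 493.428 -114.409] mid [ 499.106 -128.674]
start black left (495.7, -133.6) 86 mean [ 498.872 -108.848]
start black left (482, -34) 9 mean [465.381 -66.229]
now cap 3140 mean [ 502.594 -133.228] mid [ 503.273 -134.811]
now head 124 mean [490.058 -34.367] mid [490.353 -34.306]
now shoulder 406 mean [488.225 -37.496] mid [488.825 -34.683]
now ybody 1913 mean [ 494.346 -114.649] mid [ 500.081 -129.965]
now black left (495.7, -133.6) 89 mean [ 483.742 -112.81 ]
now black left (482, -34) 25 mean [458.265 -60.252]
```

```bash
cat > fit.py <<'E'
from h import *
from scipy.optimize import least_squares
z=np.load('pics/w2.npz');s=sensors.state();im,d=grab('wrist');i2,d2=grab('scene','s17.png');np.savez('pics/s17.npz',im=i2,d=d2)
S=[('wrist start',wpc(z['d'],z['p'],z['R'])),('wrist now',wpc(d,s['eef_pos'],s['orientation'])),('scene start',pts('scene',np.load('pics/scene0.npz')['d'])),('scene now',pts('scene',d2))]
for nm,c in(('yellow',(499,-133.5)),('primer',(485,-34))):
    for n,W in S:
        o=[]
        for lo,hi in((15,45),(45,80),(80,110),(110,135),(135,165)):
            if nm=='primer' and hi>135: continue
            r=np.hypot(W[...,0]-c[0],W[...,1]-c[1]);q=W[(W[...,2]>lo)&(W[...,2]<hi)&(r>22)&(r<42)]
            if len(q)<15: o.append((len(q),));continue
            f=least_squares(lambda v:np.hypot(q[:,0]-v[0],q[:,1]-v[1])-32.5,c,loss='soft_l1');o.append((len(q),*f.x.round(1)))
        print(nm,n,o)
E
python3 fit.py
```

```text
yellow wrist start [(114, np.float64(495.2), np.float64(-136.5)), (148, np.float64(496.5), np.float64(-136.5)), (171, np.float64(497.7), np.float64(-136.4)), (168, np.float64(498.8), np.float64(-136.3)), (274, np.float64(499.7), np.float64(-136.3))]
yellow wrist now [(115, np.float64(496.5), np.float64(-136.6)), (153, np.float64(498.0), np.float64(-136.4)), (168, np.float64(499.1), np.float64(-136.5)), (188, np.float64(500.3), np.float64(-136.3)), (277, np.float64(501.2), np.float64(-136.4))]
yellow scene start [(89, np.float64(495.5), np.float64(-135.0)), (123, np.float64(495.4), np.float64(-136.1)), (110, np.float64(496.2), np.float64(-135.7)), (149, np.float64(497.0), np.float64(-135.6)), (322, np.float64(497.6), np.float64(-135.6))]
yellow scene now [(95, np.float64(497.3), np.float64(-134.9)), (117, np.float64(497.6), np.float64(-136.0)), (108, np.float64(498.8), np.float64(-135.7)), (137, np.float64(499.8), np.float64(-135.8)), (319, np.float64(500.9), np.float64(-135.7))]
primer wrist start [(0,), (0,), (0,), (0,)]
primer wrist now [(0,), (0,), (0,), (0,)]
primer scene start [(269, np.float64(483.2), np.float64(-35.4)), (362, np.float64(484.3), np.float64(-34.8)), (323, np.float64(485.2), np.float64(-34.3)), (291, np.float64(486.3), np.float64(-33.7))]
primer scene now [(269, np.float64(485.3), np.float64(-36.5)), (370, np.float64(486.5), np.float64(-36.0)), (332, np.float64(487.6), np.float64(-35.7)), (282, np.float64(488.5), np.float64(-35.5))]
```

Against the start, the cans are displaced about 1.5–2 mm (yellow) and about 2.5 mm (primer). Both stand upright with the same measured lean as before. The gripper is clear above them, so I hand in.

```bash
python3 -c "
from rig import ticket
print(ticket.finish_job())"
```

```text
the job is handed in; nothing more can be done
None
```

The job is handed in: the carton lies flat and square on the mat, within about 1 mm of its middle. Both cans stand upright in the rack, about 2–3 mm from where they started. I moved nothing else.

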